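Friction-test the sleds on the tilt board and pile them by result

TASK

Set every test sled flat on the level tilt board, wholly behind the blue start line (on the handle side); then raise the board by its handle up to its stop, so that the sleds with slippery soles slide down to the fence, and lower it level again. Then pile the sleds that slid on the green pad and the sleds that stuck on the orange pad, each pile square and flush, its long side along the long side of the pad's white outline and centred on it. Do not disturb the petri dish, the beaker or the timer.

Things in the scene. Friction and masses are not known exactly. Their poses are not given: they have to be found in the camera images.
- sled_a: a test sled: flat black block with an aluminium band round its sides and a blue top panel with a steel dot, 50 (own x) x 66 (own y) x 18 (z) mm, about 0.12 kg. Origin: centre of its underside, z up. All sleds look alike; the sole is either slippery or grippy, which only the test shows. May be absent (None).
- sled_b: a test sled: flat black block with an aluminium band round its sides and a blue top panel with a steel dot, 50 (own x) x 66 (own y) x 18 (z) mm, about 0.12 kg. Origin: centre of its underside, z up. All sleds look alike; the sole is either slippery or grippy, which only the test shows. May be absent (None).
- sled_c: a test sled: flat black block with an aluminium band round its sides and a blue top panel with a steel dot, 50 (own x) x 66 (own y) x 18 (z) mm, about 0.12 kg. Origin: centre of its underside, z up. All sleds look alike; the sole is either slippery or grippy, which only the test shows. May be absent (None).
- sled_d: a test sled: flat black block with an aluminium band round its sides and a blue top panel with a steel dot, 50 (own x) x 66 (own y) x 18 (z) mm, about 0.12 kg. Origin: centre of its underside, z up. All sleds look alike; the sole is either slippery or grippy, which only the test shows. May be absent (None).
- board (a joint): tilt of the friction-test board, rad: 0 = level (as at the start), 0.36 = raised to its stop. It turns about the hinge line at its far end (point board_hinge); the handle end goes up. The hinge is stiff: the board stays where it is left. Lifting at the handle takes about 10 to 14 N, lowering a push of a few N.
- board_hinge (a point): middle of the board's hinge line, 19 mm above the worktop. x runs along the board from the handle end to the hinge (away from the robot, turned by up to 0.1 rad), y along the hinge, z normal to the board. The board is a smooth plate from x = -215 to 0 mm, 320 mm wide in y, its surface at z = +11 mm; lips 4 mm high run round it, 6 mm wide at the sides, 5 mm at the near edge.
- board_handle (a point): middle of the board's handle: a round dark steel bar 12 mm thick, 120 mm long along the board's y, 45 mm in front of the board's near edge; at x = -260, z = +4 mm from board_hinge, so 23 mm above the worktop at tilt 0. Same axes as board_hinge.
- board_start (a point): middle of the start row on the board's surface, 38 mm from the near lip (x = -172 mm from board_hinge), same axes; 30 mm above the worktop at tilt 0. The blue start line runs along y, from x = 35 to 39 mm. Room for four sleds side by side, own x along this x, at y = -114, -38, 38, 114 mm. Slippery sleds start to slide before 0.27 rad of tilt; grippy ones stay.
- board_fence (a point): foot of the fence's inner face on the board's surface, at the low (hinge) end, same axes. The fence is 4 mm high and 8 mm thick, lower than a sled, so that fingers can grip over it. Sleds that slide stop against it, their centres then at x = -25 mm from here (138 mm from the start row).
- pad_slid_top (a point): centre of the top of the green pad (fixed, 80 x 96 x 4 mm): here the sleds that slid are piled. A white outline 50 x 66 mm is drawn on it; x is along its short side, y along its long side. Top 4 mm above the worktop.
- pad_stuck_top (a point): the same for the orange pad, for the sleds that stuck.
- microscope_1: the bench microscope behind the sleds' starting places, fixed, up to 0.4 m high, roughly 0.2 m wide (y) and 0.3 m deep (x) about this origin; go round in front of it, a gripper that swings in an arc from the board to the farthest sled can hit it
- straightedge: flat steel strip screwed to the worktop between the sleds' starting places and the microscope, 12 (x) x 360 (y) x 6 (z) mm; a stop for strayed sleds, low enough to grip over; origin under its centre
- petri: closed petri dish, 60 mm across, 15 mm high, leave alone; origin under its centre
- beaker: small clear beaker, 44 mm across, 58 mm high, leave alone; origin under its centre
- timer: white bench timer, 62 x 62 x 20 mm, leave alone; origin under its centre

How it is judged (in metres and radians):
On the way, in this order (a step that is already met when the one before it is completed fails the run):
1. all sleds lie flat on the level board behind the start line (value of joint board below 0.04 rad and x of sled_a in the frame of board_start between -0.03 and 0.02 m and y of sled_a in the frame of board_start between -0.15 and 0.15 m and z of sled_a in the frame of board_start between -0.005 and 0.006 m and angle between each of sled_a, sled_b, sled_c, sled_d's own z axis and vertical below 0.06 rad and x of sled_b in the frame of board_start between -0.03 and 0.02 m and y of sled_b in the frame of board_start between -0.15 and 0.15 m and z of sled_b in the frame of board_start between -0.005 and 0.006 m and x of sled_c in the frame of board_start between -0.03 and 0.02 m and y of sled_c in the frame of board_start between -0.15 and 0.15 m and z of sled_c in the frame of board_start between -0.005 and 0.006 m and x of sled_d in the frame of board_start between -0.03 and 0.02 m and y of sled_d in the frame of board_start between -0.15 and 0.15 m and z of sled_d in the frame of board_start between -0.005 and 0.006 m), for 0.2 s.
2. the board is raised to its stop and the slippery sleds have slid down (value of joint board above 0.31 rad and x of each of sled_b, sled_c in the frame of board_start above 0.1 m), for 0.2 s.
At the end, for the whole second after the job is handed in: The board is level again (under 0.04 rad). Every sled that slid lies on the green pad and every sled that stuck on the orange pad, flat and at rest, its centre within 12 mm of the outline's centre and of the same pile's other sled within 10 mm, its sides within 0.12 rad of the outline's (value of joint board below 0.04 rad and horizontal distance between each of sled_b, sled_c and pad_slid_top below 0.012 m and angle between the x axis of each of sled_b, sled_c and the x axis of pad_slid_top, either way round below 0.12 rad and angle between each of sled_b, sled_c, sled_a, sled_d's own z axis and vertical below 0.06 rad and z of each of sled_b, sled_c in the frame of pad_slid_top above -0.004 m and linear speed of each of sled_b, sled_c, sled_a, sled_d below 0.02 m/s and horizontal distance between sled_b and sled_c below 0.01 m and horizontal distance between each of sled_a, sled_d and pad_stuck_top below 0.012 m and angle between the x axis of each of sled_a, sled_d and the x axis of pad_stuck_top, either way round below 0.12 rad and z of each of sled_a, sled_d in the frame of pad_stuck_top above -0.004 m and horizontal distance between sled_a and sled_d below 0.01 m); the robot touches nothing.
It fails at once if the petri dish is disturbed (moved over 3 cm) (distance of petri from where it was at the start of the episode above 0.03 m).
It fails at once if the beaker is disturbed (moved over 3 cm) (distance of beaker from where it was at the start of the episode above 0.03 m).
It fails at once if the timer is disturbed (moved over 3 cm) (distance of timer from where it was at the start of the episode above 0.03 m).
Of sled_a, sled_b, sled_c, sled_d only 3 to 4 are there at a start; the rules pass over those that are not, and their reading is None.
At some moment in a run one of sled_a, sled_d may be knocked a few centimetres aside while the robot is not near it.
Once in a run the grip may slacken for a moment while it holds something.
It also fails if it takes over 210 s, if anything falls off the work surface, if the arm or the gripper's body presses on something with over 40 N, if the wrist force passes 120 N, or if a joint passes its speed limit or range.

ROBOT

A 7-joint arm with a two-finger parallel gripper is mounted at the origin on a cart in front of the work surface, level with it; the furniture and walls round the work are solid. World frame = base frame: x ahead of the robot, y to its left, z up, the work surface at z = 0. Lengths are in m, angles in degrees, forces in N, time in s.
With the tool pointing down it reaches from about 0.425 to 0.875 m from the base axis. Payload 4.7 kg.
Tool frame: the origin (TCP) lies at the very end of the fingers, on their centre line; the grasp point (between the pads) lies 19 mm behind it; z points along the fingers, y is the direction in which the jaws open and shut (so a half turn about z gives the same grasp; the last joint's range is limited). The gripper opens to 87 mm and grips with 3 to 60 N. Pads are 19 mm wide; open, the fingers measure 117 mm over their backs; the gripper's body (75 mm by 190 mm) begins 51 mm behind the grasp point.
Start: joints at [76.266, 18.392, -4.016, 83.108, 1.295, 78.541, -3.26], TCP at [0.163, -0.629, 0.223] pointing down, gripper open.
Joint ranges: [-163.93, 163.93], [-17.29, 119.83], [-79.2, 71.16], [3.27, 140.29], [-89.18, 269.18], [5.43, 117.66], [-154.24, 154.24]. Speed limits (degrees/s): [147.25, 147.25, 180, 180, 180, 180, 180].

INTERFACE

Orientations are given as [roll, pitch, yaw] about the fixed x, y, z axes, in that order (R = Rz(yaw) Ry(pitch) Rx(roll)).
In Python, from cell import * gives the robot as it stands.
- The arm moves only by the tool drive_tool, never from a script. Its argument "moves" is text: rows parted by semicolons, each of 5 numbers parted by spaces: the shift along the tool's x, y, z in m, then the turn about the tool's z in degrees, then the gripper's target within -1 to 1 (fully open at 1, half-way at 0, shut at -1). In form: x y z yaw fingers; .... A call has exactly 8 rows; each row is the pose to reach, as a shift and turn from the pose commanded when the call began, along the tool's axes at that moment; what a row does not reach only later rows make up. A row lasts 1/10 s, in which the tool goes at most 50 mm and 8.59 degrees, less where a joint would pass 70% of its speed; a pose out of reach is approached as far as the arm can. A call with a gripper value outside its range is refused whole. The fingers move at their own pace and stop on an object; "grip_force" is the grip in N (left out, the last holds). Time passes only in rows, so rows that repeat a pose let the fingers close, or fill a call up. It gives the time, the measured TCP pose, the force and the opening at its end, in the units of the state.
- get_obs(): the state, without advancing time (a new reading comes with each control period).
- read_camera(name): name is "side" or "top"; returns (picture, depth): 384x512x3 uint8, red, green, blue; 384x512 float32, m along the optical axis (not along the pixel's ray), 0 where there is no reading.
- calibration(name): a dict with "intrinsics" (3x3 intrinsics, pixels), "cam_to_world" (4x4, takes a point from camera to world coordinates). Camera axes: x right, y up, looking along -z (the intrinsics and any distortion apply to the point x, -y, -z); pixel columns grow to the right and rows downward; lengths in m; the calibration is good to about 2 mm. A picture is of the moment at which its call begins. calibration takes no time and is no camera call.
- sign_off(): hands the job in, once; it reports no verdict.
Trained networks look in the newest picture that a camera, given by its name, has taken for a name from the list of things; names that differ only in an ending like _2 or _b are one class to them, and where a whole thing is asked for, a point or a joint stands for the part that bears it (a point fixed in the world has none). Each returns a list of dicts, best first, with "conf" (0 to 1); they miss things now and then, are a little off and sometimes report something else, mostly with a low value. They report only what shows in the picture. A call takes as long as a camera call.
- search_frame(camera, name): "uv" ([column, row] in pixels, amid what is visible of it).
- pinpoint(camera, name): "uv" ([column, row] in pixels: a listed point, or the origin of a listed thing).
The state is a dict: "time_s": time; "qpos": joint angles; "joint_velocities": joint speeds; "effort": joint torques, N m; "tool_pos": TCP position; "tool_rot": TCP orientation; "force": force on the tool from outside, world axes, zero at the start; "wrist_torque": the same for the moment, N m; "grip_width": finger opening in m.
Only numpy, scipy, OpenCV 4.12 (cv2) and the standard library are available. Lean on these libraries where they do the work, as an engineer would, in place of code of your own. Each camera call takes 0.05 s, during which the arm holds its last target. There are 200 camera calls.

## Working session

There is one attempt and no reset: what is moved stays moved. The work goes in short steps, Python scripts to look and compute and a tool call to move; the robot and the scene stay as the last step left them, time stands still between calls to the robot, and variables do not carry over. Pictures are saved under pics/ and viewed, about 12 in all and at most 16, crops included, and the job is handed in when it is done.

Besides the shell and the picture viewer there is one more tool, called after "Request:" as name(argument=value, ...), one argument or row to a line, values as JSON. drive_tool: Moves the arm, as the interface text tells. Its arguments: {"type":"object","properties":{"moves":{"type":"string"},"grip_force":{"type":"number"}},"required":["moves"]}

```bash
ls; mkdir -p pics; cat > h.py <<'E'
from cell import *
import numpy as np, cv2
def snap(cam,fn=None):
    p,d=read_camera(cam)
    if fn: cv2.imwrite('pics/'+fn,cv2.cvtColor(p,cv2.COLOR_RGB2BGR))
    return p,d
def world(cam,uv,depth=None,z=None):
    c=calibration(cam);K=np.array(c['intrinsics']);T=np.array(c['cam_to_world'])
    r=np.linalg.solve(K,np.array([uv[0],uv[1],1.0]));r=np.array([r[0],-r[1],-r[2]])
    if z is None: return (T@np.append(r*depth,1))[:3]
    w=T[:3,:3]@r; return T[:3,3]+w*(z-T[2,3])/w[2]
E
python3 - <<'E'
from h import *
for c in('top','side'):
    p,d=snap(c,c+'0.png'); k=calibration(c); print(c,np.round(k['intrinsics'],1).tolist(),np.round(k['cam_to_world'],3).tolist(),[x for x in k])
    for n in('sled_a','board_hinge','board_handle','board_start','pad_slid_top','pad_stuck_top','petri','beaker','timer','microscope_1','straightedge'):
        for r in pinpoint(c,n)[:5]:
            print(n,round(r['conf'],2),np.round(r['uv'],1),np.round(world(c,r['uv'],z={'sled_a':0.0,'board_hinge':.019,'board_handle':.023,'board_start':.03,'pad_slid_top':.004,'pad_stuck_top':.004}.get(n,0)),3))
o=get_obs();print(o)
E
```

```text
pics
top [[378.6, 0.0, 252.2], [0.0, 378.6, 188.5], [0.0, 0.0, 1.0]] [[-0.029, 0.995, -0.099, 0.468], [-1.0, -0.029, 0.005, -0.058], [0.002, 0.099, 0.995, 1.344], [0.0, 0.0, 0.0, 1.0]] ['intrinsics', 'cam_to_world']
sled_a 0.79 [268.9 231.7] [ 0.447 -0.12   0.   ]
sled_a 0.57 [342.3 244.1] [ 0.396 -0.376  0.   ]
sled_a 0.52 [319.4 234.9] [ 0.431 -0.297  0.   ]
sled_a 0.5 [295.3 232. ] [ 0.443 -0.213  0.   ]
sled_a 0.34 [200.2 171.3] [0.669 0.119 0.   ]
board_hinge 0.81 [200.6 170.6] [0.669 0.115 0.019]
board_hinge 0.61 [135.6 164.5] [0.697 0.344 0.019]
board_handle 0.73 [198.6 242.5] [0.418 0.125 0.023]
board_handle 0.41 [271.2 229.9] [ 0.454 -0.127  0.023]
board_start 0.63 [196.8 220.1] [0.495 0.129 0.03 ]
pad_slid_top 0.94 [120.3 201.1] [0.57  0.403 0.004]
pad_stuck_top 0.56 [123.2 236.2] [0.447 0.392 0.004]
petri 0.63 [386.6 225.6] [ 0.456 -0.536  0.   ]
beaker 0.46 [134.8 162.1] [0.709 0.353 0.   ]
timer 0.51 [166.3 146.6] [0.763 0.24  0.   ]
straightedge 0.48 [311.2 213. ] [ 0.509 -0.272  0.   ]
side [[401.5, 0.0, 258.5], [0.0, 401.5, 193.8], [0.0, 0.0, 1.0]] [[-0.682, 0.522, -0
[... 947 characters left out ...]
.262  0.   ]
{'time_s': 1.2, 'qpos': array([76.26604348, 18.39033311, -4.01778356, 83.1069007 ,  1.29462608,
       78.54066393, -3.26116831]), 'joint_velocities': array([-0.03025522, -0.02623295,  0.01322584, -0.03328819, -0.01127257,
       -0.00101735,  0.00713755]), 'effort': array([-1.72729606e-04, -4.91106033e+01, -4.02851952e-01, -3.12770712e+01,
       -6.35131449e-02,  3.38279468e-02,  4.91812773e-05]), 'tool_pos': array([ 0.16320519, -0.62920593,  0.2226105 ]), 'tool_rot': array([1.79992780e+02, 1.80793248e-03, 1.45430931e+01]), 'force': array([-0.07679967, -0.28710688,  0.57978866]), 'wrist_torque': array([ 0.03723196, -0.02789221,  0.00059248]), 'grip_width': 0.08701900677656402}
```

View pictures.

```bash
python3 - <<'E'
import cv2
for c in('top','side'):
    i=cv2.imread(f'pics/{c}0.png');j=i[120:280,90:430];cv2.imwrite(f'pics/{c}0c.png',cv2.resize(j if c=='top' else i[130:370,100:420],None,fx=2.35,fy=2.35,interpolation=cv2.INTER_CUBIC))
E
```

```text
(no output)
```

View pics/top0c.png

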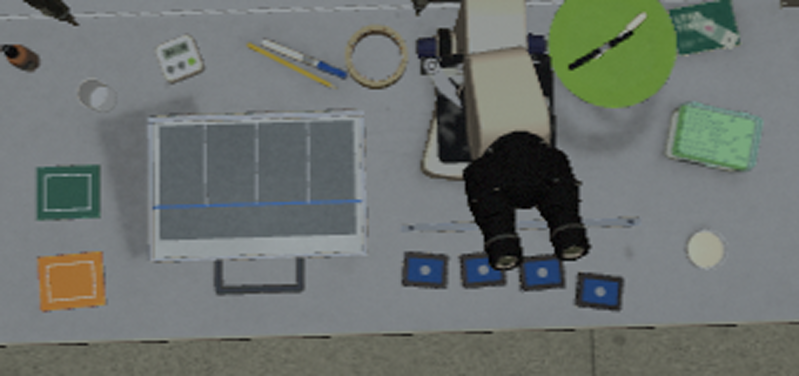

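View pics/side0c.png

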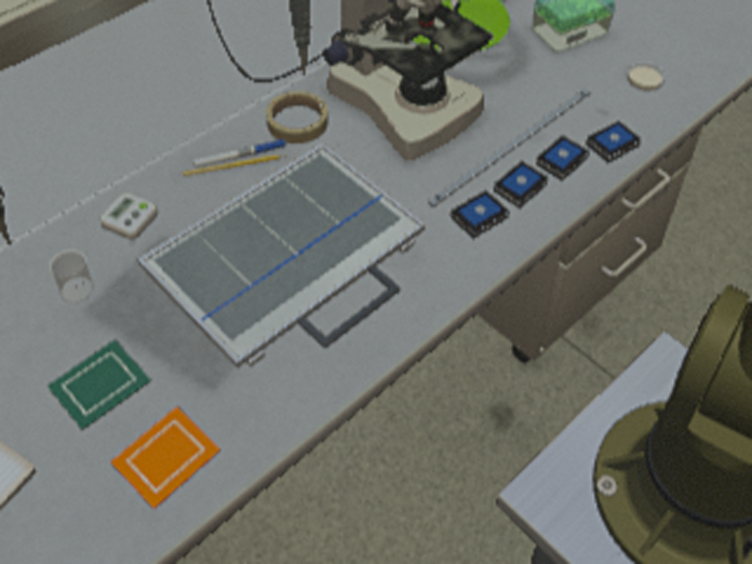

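```bash
cat >> h.py <<'E'
def cloud(cam,d):
    c=calibration(cam);K=np.array(c['intrinsics']);T=np.array(c['cam_to_world'])
    v,u=np.mgrid[:d.shape[0],:d.shape[1]]
    P=np.stack([(u-K[0,2])/K[0,0]*d,-(v-K[1,2])/K[1,1]*d,-d],-1)
    return P@T[:3,:3].T+T[:3,3]
def blobs(cam,p,kind,z,amin=40):
    "coloured blobs -> rect (centre x,y, sides, angle of LONG side rel. world y in deg) on plane z"
    hsv=cv2.cvtColor(p,cv2.COLOR_RGB2HSV);H,S,V=cv2.split(hsv)
    m={'sled':(H>100)&(H<125)&(S>110)&(V>50),'orange':(H>5)&(H<22)&(S>130),'green':(H>60)&(H<90)&(S>90)&(V<150)}[kind].astype(np.uint8)
    big=cv2.resize(m*255,None,fx=4,fy=4,interpolation=cv2.INTER_CUBIC)>127
    n,l,st,ce=cv2.connectedComponentsWithStats(big.astype(np.uint8)); out=[]
    for i in range(1,n):
        if st[i,4]<amin*16: continue
        v,u=np.where(l==i); uv=np.stack([(u+.5)/4-.5,(v+.5)/4-.5],1)
        hull=cv2.convexHull(uv.astype(np.float32))[:,0]
        w=np.array([world(cam,q,z=z)[:2] for q in hull],np.float32)
        (cx,cy),_,_=cv2.minAreaRect(w*1000)
        b=cv2.boxPoints(cv2.minAreaRect(w*1000));e1=b[1]-b[0];e2=b[2]-b[1]
        if np.linalg.norm(e1)<np.linalg.norm(e2): e1,e2=e2,e1
        a=np.degrees(np.arctan2(-e1[0],e1[1]));a=(a+90)%180-90
        out.append((round(cx/1000,4),round(cy/1000,4),round(float(np.linalg.norm(e1))),round(float(np.linalg.norm(e2))),round(float(a),1),np.round(uv.mean(0)).tolist()))
    return sorted(out,key=lambda t:t[1])
E
python3 - <<'E'
from h import *
for c in('top','side'):
    p,d=snap(c)
    for k,z in(('sled',.018),('orange',.004),('green',.004)):
        for b in blobs(c,p,k,z): print(c,k,b)
    P=cloud(c,d)
    ok=(d>0)&(P[...,1]>-.6)&(P[...,1]<0)&(P[...,0]>.38)&(P[...,0]<.9)
    for z in np.arange(.05,.45,.05):
        m=ok&(P[...,2]>z)&(P[...,2]<z+.05)
        if m.sum()>5: q=P[m];print(c,round(z,2),m.sum(),'xmin',np.percentile(q[:,0],[0,2]).round(3),'y',np.percentile(q[:,1],[2,98]).round(3))
    # board normal/points
    ok=(P[...,1]>-.02)&(P[...,1]<.25)&(P[...,0]>.5)&(P[...,0]<.64);print('board z',np.median(P[ok][:,2]))
E
```

```text
top sled (1.201, -0.7834, 185, 16, -66.9, [442.0, 20.0])
top sled (0.3984, -0.3817, 54, 37, -8.0, [345.0, 244.0])
top sled (0.4289, -0.2972, 53, 38, 4.0, [320.0, 236.0])
top sled (0.4351, -0.2093, 51, 34, -1.7, [294.0, 235.0])
top sled (0.4374, -0.1241, 53, 37, -6.4, [270.0, 235.0])
top orange (0.8389, -0.9395, 67, 36, -1.6, [491.0, 117.0])
top orange (1.1011, -0.2243, 121, 87, -20.9, [290.0, 52.0])
top orange (0.4368, 0.4036, 96, 81, 4.0, [120.0, 239.0])
top orange (0.437, 0.4049, 62, 51, 0.4, [120.0, 239.0])
top orange (1.1572, 0.8448, 181, 11, -87.9, [1.0, 45.0])
top green (0.814, -0.565, 100, 51, -3.5, [392.0, 125.0])
top green (0.7741, -0.5553, 70, 40, -1.7, [385.0, 137.0])
top green (0.5692, 0.4093, 93, 77, -1.7, [119.0, 201.0])
top green (0.5695, 0.411, 59, 50, 0.2, [118.0, 201.0])
top 0.05 811 xmin [0.569 0.574] y [-0.597 -0.492]
top 0.1 779 xmin [0.584 0.589] y [-0.3  -0.12]
top 0.15 332 xmin [0.585 0.593] y [-0.297 -0.118]
top 0.2 361 xmin [0.665 0.718] y [-0.588 -0.012]
top 0.25 1370 xmin [0.572 0.614] y [-0.583 -0.017]
top 0.3 1954 xmin [0.489 0.526] y [-0.584 -0.018]
top
[... 630 characters left out ...]
1, 4.0, [170.0, 325.0])
side orange (0.4366, 0.4045, 65, 50, 3.8, [170.0, 323.0])
side orange (0.8346, 0.5275, 30, 28, -83.2, [61.0, 259.0])
side green (0.6725, -2.2036, 198, 72, 23.0, [506.0, 26.0])
side green (0.5689, 0.4103, 64, 47, 0.8, [142.0, 293.0])
side green (0.5677, 0.4107, 95, 79, 0.9, [142.0, 294.0])
side 0.05 1160 xmin [0.565 0.574] y [-0.593 -0.122]
side 0.1 1025 xmin [0.582 0.585] y [-0.297 -0.114]
side 0.15 782 xmin [0.583 0.589] y [-0.285 -0.111]
side 0.2 876 xmin [0.62  0.628] y [-0.569 -0.019]
side 0.25 1447 xmin [0.56  0.582] y [-0.586 -0.009]
side 0.3 1791 xmin [0.46  0.497] y [-0.551 -0.027]
side 0.35 3143 xmin [0.441 0.452] y [-0.305 -0.112]
board z 0.02956559835846634
```

```bash
cat >> h.py <<'E'
def shift(x,y,z,yaw):
    o=get_obs();p=o['tool_pos'];a=np.radians(o['tool_rot'][2]);dx,dy=x-p[0],y-p[1]
    print('shift',np.round([dx*np.cos(a)+dy*np.sin(a),dx*np.sin(a)-dy*np.cos(a),p[2]-z],4),'turn',round((o['tool_rot'][2]-yaw+180)%360-180,2))
E
python3 - <<'E'
from h import *
for c in('top','side'):
    p,d=snap(c); P=cloud(c,d)
    hsv=cv2.cvtColor(p,cv2.COLOR_RGB2HSV);H,S,V=cv2.split(hsv)
    X,Y=P[...,0],P[...,1]
    m=(H>100)&(H<125)&(S>90)&(X>.5)&(X<.58)&(Y>-.1)&(Y<.35)
    v,u=np.where(m);w=np.array([world(c,q,z=.03)[:2] for q in zip(u,v)])
    f=np.polyfit(w[:,1],w[:,0],1);print(c,'blue n',len(v),'slope',f[0],'x at .12',np.polyval(f,.12),'y ext',w[:,1].min(),w[:,1].max())
    m=(V<95)&(S<60)&(X>.38)&(X<.45)&(Y>0)&(Y<.25)
    v,u=np.where(m);w=np.array([world(c,q,z=.023)[:2] for q in zip(u,v)])
    k=w[:,0]<w[:,0].min()+.02;print('handle',len(v),w[:,0].min(),np.median(w[k],0),'y',w[:,1].min(),w[:,1].max())
    m=(P[...,2]>.02)&(X>.45)&(X<.72)&(Y>-.1)&(Y<.35)
    q=np.stack([X[m],Y[m]],1).astype(np.float32)*1000;print('board rect',cv2.minAreaRect(q))
shift(.399,-.381,.15,84)
E
```

```text
top blue n 130 slope -0.0018017828210666776 x at .12 0.541951013881892 y ext -0.03160165634458999 0.2736008065645338
handle 199 0.4104733836687182 [0.41754787 0.11707628] y 0.05425291804861858 0.1860582249901654
board rect ((584.8521728515625, 127.24378204345703), (268.86236572265625, 444.0789794921875), 0.05300575867295265)
side blue n 122 slope -0.00524428811504555 x at .12 0.5423237159380674 y ext -0.030408443013316466 0.27154275813043394
handle 224 0.41013172642982504 [0.4170789  0.12625524] y 0.05469298755952334 0.18596715493213023
board rect ((584.9222412109375, 125.84801483154297), (269.5800476074219, 447.66229248046875), 0.08829803019762039)
shift [ 0.2906 -0.181   0.0726] turn -69.46
```

Request:
drive_tool(
  moves="0.036 -0.022 0.009 -8.5 0.6; 0.072 -0.045 0.018 -17 0.6; 0.108 -0.068 0.027 -25.5 0.6; 0.145 -0.09 0.036 -34 0.6; 0.18 -0.113 0.045 -42.5 0.6; 0.216 -0.136 0.054 -51 0.6; 0.252 -0.158 0.063 -60 0.6; 0.291 -0.181 0.073 -68.5 0.6",
  grip_force=30,
)

```text
time_s: 2.2
tool_pos: [0.4001, -0.3802, 0.1497]
tool_rot: [180.0, 0.1, 83.0]
force: [0.8, 0.2, 0.4]
grip_width: 0.0696
```

```bash
python3 - <<'E'
from h import *
o=get_obs();print(o['time_s'],o['qpos'].round(1),o['tool_pos'],o['tool_rot'],o['grip_width'])
p,d=snap('side','s1.png');P=cloud('side',d);X,Y,Z=P[...,0],P[...,1],P[...,2]
p2,d2=snap('top');P2=cloud('top',d2)
t=o['tool_pos']
for z in np.arange(.1,.9,.05):
    for n,Q in(('s',P),('t',P2)):
        m=(Q[...,2]>z)&(Q[...,2]<z+.05)&(abs(Q[...,1]-t[1])<.15)&(Q[...,0]<.6)&(Q[...,0]>.1)
        if m.sum()>5:print(n,round(z,2),m.sum(),np.percentile(Q[m],[2,98],axis=0)[:,:2].round(3).tolist())
shift(.399,-.381,.007,83)
E
```

```text
2.2 [ 61.7  10.6 -23.2 102.    4.5  68.2  30.2] [ 0.40013851 -0.38015602  0.14969019] [1.79969139e+02 7.09954085e-02 8.30278363e+01] 0.06960632816879254
s 0.1 68 [[0.44, -0.345], [0.599, -0.232]]
s 0.15 156 [[0.354, -0.393], [0.597, -0.246]]
t 0.15 12 [[0.368, -0.386], [0.445, -0.358]]
s 0.2 432 [[0.309, -0.41], [0.487, -0.333]]
t 0.2 358 [[0.329, -0.411], [0.492, -0.327]]
s 0.25 844 [[0.306, -0.416], [0.493, -0.335]]
t 0.25 624 [[0.317, -0.414], [0.5, -0.329]]
s 0.3 429 [[0.349, -0.406], [0.428, -0.337]]
t 0.3 305 [[0.362, -0.361], [0.593, -0.239]]
s 0.35 763 [[0.364, -0.383], [0.54, -0.235]]
t 0.35 918 [[0.389, -0.354], [0.595, -0.232]]
s 0.4 445 [[0.365, -0.385], [0.437, -0.343]]
t 0.4 140 [[0.397, -0.365], [0.451, -0.337]]
s 0.45 350 [[0.363, -0.381], [0.437, -0.323]]
t 0.45 48 [[0.389, -0.353], [0.454, -0.309]]
s 0.5 509 [[0.297, -0.359], [0.45, -0.268]]
t 0.5 643 [[0.371, -0.423], [0.46, -0.296]]
s 0.55 831 [[0.264, -0.398], [0.43, -0.233]]
t 0.55 3162 [[0.294, -0.407], [0.437, -0.247]]
s 0.6 335 [[0.236, -0.309], [0.324, -0.231]]
t 0.6 2390 [[0.205, -0.318], [0.325, -0.232]]
s 0.65 12 [[0.201, -0.238], [0.231, -0.23]]
t 0.65 246 [[0.192, -0.25], [0.23, -0.23]]
shift [-0.0078 -0.0047  0.1417] turn 0.52
```

View pics/s1.png

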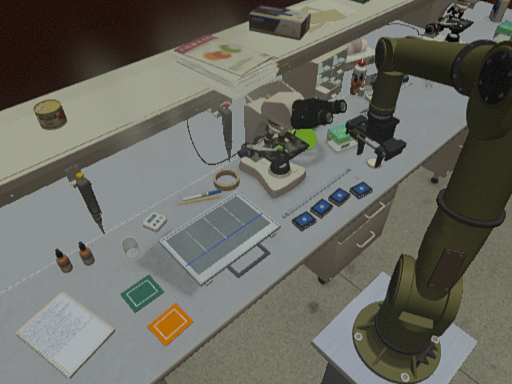

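```bash
python3 - <<'E'
from h import *
p,d=snap('top');P=cloud('top',d)
for z in np.arange(.28,.44,.02):
    m=(P[...,2]>z)&(P[...,2]<z+.02)&(P[...,1]>-.33)&(P[...,1]<-.1)&(P[...,0]>.42)
    Q=P[m]
    for y in np.arange(-.32,-.12,.02):
        k=(Q[:,1]>=y)&(Q[:,1]<y+.02)
        if k.sum()>1: print(round(z,2),f'y {y:.2f} xmin {np.percentile(Q[k,0],3):.3f} n{k.sum()}',end=' | ')
    print()
E
```

```text
0.28 y -0.24 xmin 0.730 n5 | 0.28 y -0.22 xmin 0.727 n5 | 0.28 y -0.20 xmin 0.731 n6 | 0.28 y -0.18 xmin 0.577 n72 | 
0.3 y -0.32 xmin 1.114 n3 | 0.3 y -0.28 xmin 0.787 n2 | 0.3 y -0.24 xmin 0.697 n6 | 0.3 y -0.22 xmin 0.697 n8 | 0.3 y -0.20 xmin 0.695 n6 | 0.3 y -0.18 xmin 0.574 n51 | 0.3 y -0.16 xmin 0.547 n5 | 0.3 y -0.14 xmin 0.775 n9 | 
0.32 y -0.28 xmin 0.555 n12 | 0.32 y -0.26 xmin 0.522 n9 | 0.32 y -0.24 xmin 0.673 n55 | 0.32 y -0.22 xmin 0.671 n66 | 0.32 y -0.20 xmin 0.587 n71 | 0.32 y -0.18 xmin 0.516 n131 | 0.32 y -0.16 xmin 0.525 n21 | 0.32 y -0.14 xmin 0.768 n10 | 
0.34 y -0.32 xmin 0.783 n99 | 0.34 y -0.30 xmin 0.511 n49 | 0.34 y -0.28 xmin 0.525 n105 | 0.34 y -0.26 xmin 0.502 n207 | 0.34 y -0.24 xmin 0.513 n288 | 0.34 y -0.22 xmin 0.511 n281 | 0.34 y -0.20 xmin 0.541 n323 | 0.34 y -0.18 xmin 0.494 n287 | 0.34 y -0.16 xmin 0.720 n28 | 0.34 y -0.14 xmin 0.769 n32 | 
0.36 y -0.32 xmin 0.786 n239 | 0.36 y -0.30 xmin 0.479 n162 | 0.36 y -0.28 xmin 0.454 n163 | 0.36 y -0.26 xmin 0.458 n244 | 0.36 y -0.24 xmin 0.518 n149 | 0.36 y -0.22 xmin 0.449 n242 | 0.36 y -0.20 xmin 0.447 n276 | 0.36 y -0.18 xmin 0.459 n93 | 0.36 y -0.16 xmin 0.771 n4 | 0.36 y -0.14 xmin 0.769 n14 | 
0.38 y -0.32 xmin 0.796 n285 | 0.38 y -0.30 xmin 0.790 n578 | 0.38 y -0.28 xmin 0.473 n829 | 0.38 y -0.26 xmin 0.473 n834 | 0.38 y -0.24 xmin 0.537 n840 | 0.38 y -0.22 xmin 0.469 n886 | 0.38 y -0.20 xmin 0.462 n902 | 0.38 y -0.18 xmin 0.771 n839 | 0.38 y -0.16 xmin 0.773 n844 | 0.38 y -0.14 xmin 0.780 n828 |
```

Request:
drive_tool(
  moves="0 -0.002 0.03 0 0.6; 0 -0.002 0.06 0 0.6; 0 -0.002 0.09 0 0.6; 0 -0.002 0.115 0 0.6; 0 -0.002 0.13 0 0.6; 0 -0.002 0.139 0 0.6; 0 -0.002 0.142 0 0.6; 0 -0.002 0.142 0 0.6",
)

```text
time_s: 3.15
tool_pos: [0.3977, -0.3813, 0.0081]
tool_rot: [180.0, 0.0, 82.7]
force: [0.9, -0.0, 0.2]
grip_width: 0.0697
```

Request:
drive_tool(
  moves="0 0 0 0 -1; 0 0 0 0 -1; 0 0 0 0 -1; 0 0 0 0 -1; 0 0 0 0 -1; 0 0 -0.03 0 -1; 0 0 -0.07 0 -1; 0 0 -0.09 0 -1",
)

```text
time_s: 3.95
tool_pos: [0.3985, -0.3814, 0.1003]
tool_rot: [179.8, 0.1, 82.7]
force: [0.6, -0.3, -2.2]
grip_width: 0.0496
```

```bash
python3 - <<'E'
from h import *
o=get_obs();t=o['tool_pos'];print(t,o['grip_width'])
Q=[]
for c in('side','top'):
    p,d=snap(c);Q.append(cloud(c,d).reshape(-1,3))
    if c=='side': cv2.imwrite('pics/s2c.png',cv2.cvtColor(cv2.resize(p[20:220,280:512],None,fx=3,fy=3),cv2.COLOR_RGB2BGR))
Q=np.vstack(Q)-t
for z in np.arange(.12,.56,.02):
    m=(Q[:,2]>z)&(Q[:,2]<z+.02)&(abs(Q[:,1])<.11)&(Q[:,0]<.13)&(Q[:,0]>-.2)&((abs(Q[:,1])<.05)|(Q[:,1]<0)|(Q[:,0]<.03))
    if m.sum()>5:print(f'{z:.2f}',m.sum(),'x',np.percentile(Q[m,0],[1,50,97,99]).round(3),'y',np.percentile(Q[m,1],[2,98]).round(3))
E
```

```text
[ 0.3984672  -0.38141227  0.10030016] 0.04955303812785144
0.12 157 x [-0.052 -0.024  0.02   0.031] y [-0.011  0.03 ]
0.14 98 x [-0.052 -0.045  0.013  0.016] y [-0.013  0.032]
0.16 379 x [-0.052 -0.031  0.019  0.027] y [-0.026  0.042]
0.18 150 x [-0.035 -0.005  0.034  0.036] y [-0.007  0.036]
0.20 219 x [-0.038 -0.011  0.033  0.035] y [-0.011  0.039]
0.22 206 x [-0.037 -0.007  0.032  0.037] y [-0.002  0.039]
0.24 195 x [-0.036 -0.009  0.029  0.031] y [-0.002  0.038]
0.26 231 x [-0.037 -0.003  0.043  0.046] y [-0.002  0.037]
0.28 208 x [-0.036 -0.005  0.035  0.036] y [-0.005  0.038]
0.30 154 x [-0.037 -0.017  0.022  0.025] y [-0.     0.039]
0.32 158 x [-0.039 -0.019  0.029  0.038] y [-0.003  0.049]
0.34 136 x [-0.037  0.013  0.045  0.049] y [0.023 0.067]
0.36 302 x [-0.06   0.004  0.054  0.059] y [0.008 0.076]
0.38 519 x [-0.091  0.011  0.052  0.054] y [-0.049  0.093]
0.40 1044 x [-0.095  0.002  0.039  0.044] y [-0.042  0.104]
0.42 1234 x [-0.077 -0.029  0.009  0.015] y [-0.021  0.104]
0.44 800 x [-0.104 -0.059 -0.036 -0.034] y [0.022 0.108]
0.46 716 x [-0.138 -0.087 -0.066 -0.065] y [0.044 0.108]
0.48 559 x [-0.171 -0.118 -0.097 -0.096] y [0.066 0.109]
0.50 320 x [-0.197 -0.155 -0.129 -0.127] y [0.089 0.11 ]
```

View pics/s2c.png

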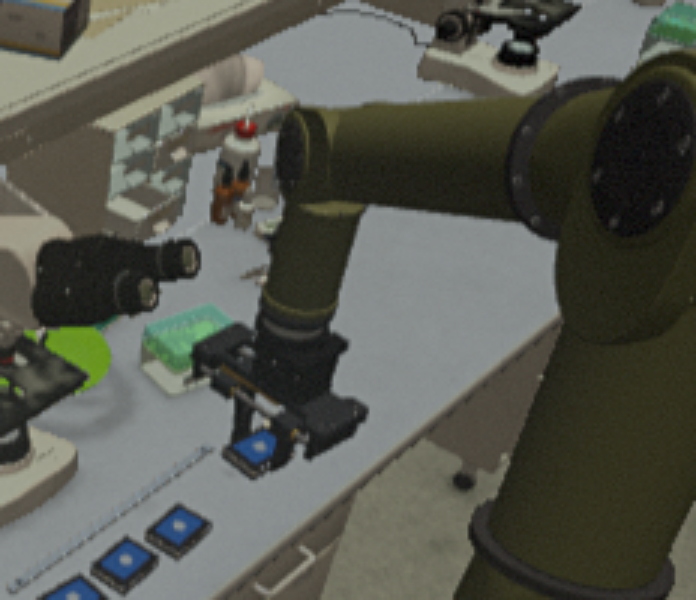

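```bash
cat >> h.py <<'E'
def wp(start,pts):
    "start (x,y,z,yaw); pts list -> rows relative to start"
    x,y,z,a=start;r=np.radians(a)
    for q in pts:
        dx,dy=q[0]-x,q[1]-y
        print('  %.3f %.3f %.3f %.1f'%(dx*np.cos(r)+dy*np.sin(r),dx*np.sin(r)-dy*np.cos(r),z-q[2],a-q[3]))
E
python3 - <<'E'
from h import *
o=get_obs();s=[*o['tool_pos'],o['tool_rot'][2]]
A=[(.39,-.34,.12,82.7),(.387,-.295,.12,83),(.387,-.25,.12,83),(.389,-.205,.12,83),(.395,-.16,.12,84),(.415,-.115,.12,85),(.43,-.07,.12,86),(.445,-.025,.12,87)]
wp(s,A)
wp(A[-1],[(.46,.02,.12,88),(.475,.065,.12,89),(.487,.11,.12,90),(.495,.155,.11,90),(.503,.2,.1,90),(.503,.2345,.08,90),(.503,.2345,.06,90),(.503,.2345,.06,90)])
E
```

```text
0.041 -0.014 -0.019 0.0
  0.085 -0.023 -0.019 -0.3
  0.130 -0.029 -0.019 -0.3
  0.175 -0.033 -0.019 -0.3
  0.220 -0.032 -0.019 -1.3
  0.267 -0.018 -0.019 -2.3
  0.314 -0.009 -0.019 -3.3
  0.360 0.000 -0.019 -4.3
  0.046 0.013 0.000 -1.0
  0.091 0.025 0.000 -2.0
  0.137 0.035 0.000 -3.0
  0.182 0.041 0.010 -3.0
  0.228 0.046 0.020 -3.0
  0.262 0.044 0.040 -3.0
  0.262 0.044 0.060 -3.0
  0.262 0.044 0.060 -3.0
```

Request:
drive_tool(
  moves="0.041 -0.014 -0.019 0 -1; 0.085 -0.023 -0.019 0 -1; 0.13 -0.029 -0.019 0 -1; 0.175 -0.033 -0.019 0 -1; 0.22 -0.032 -0.019 -1 -1; 0.267 -0.018 -0.019 -2 -1; 0.314 -0.009 -0.019 -3 -1; 0.36 0 -0.019 -4.3 -1",
  grip_force=40,
)

```text
time_s: 4.85
tool_pos: [0.4423, -0.0218, 0.1154]
tool_rot: [-179.9, 0.0, 87.1]
force: [0.8, -0.9, -0.8]
grip_width: 0.0493
```

Request:
drive_tool(
  moves="0.046 0.013 0 -1 -1; 0.091 0.025 0 -2 -1; 0.137 0.035 0 -3 -1; 0.182 0.041 0.01 -3 -1; 0.228 0.046 0.02 -3 -1; 0.262 0.044 0.04 -3 -1; 0.262 0.044 0.06 -3 -1; 0.262 0.044 0.06 -3 -1",
)

```text
time_s: 5.65
tool_pos: [0.4968, 0.2358, 0.0524]
tool_rot: [-179.5, 0.1, 90.2]
force: [-0.5, -1.3, -2.0]
grip_width: 0.0496
```

```bash
python3 - <<'E'
from h import *
o=get_obs();print(o['tool_pos'],o['tool_rot'],o['grip_width'])
shift(.503,.2345,.038,90)
E
```

```text
[0.49678405 0.23578275 0.05240185] [-1.79545086e+02  9.35685594e-02  9.02194406e+01] 0.04956756693000976
shift [-0.0013  0.0062  0.0144] turn 0.22
```

Request:
drive_tool(
  moves="-0.001 0.006 0.008 0 -1; -0.001 0.006 0.0135 0 -1; -0.001 0.006 0.0145 0 -1; -0.001 0.006 0.0145 0 -1; -0.001 0.006 0.0145 0 0.5; -0.001 0.006 0.0145 0 0.5; -0.001 0.006 -0.02 0 0.5; -0.001 0.006 -0.06 0 0.5",
)

```text
time_s: 6.45
tool_pos: [0.5053, 0.2343, 0.1164]
tool_rot: [-179.8, 0.0, 90.1]
force: [1.0, 1.1, 0.5]
grip_width: 0.0645
```

```bash
python3 - <<'E'
from h import *
o=get_obs();s=[*o['tool_pos'],o['tool_rot'][2]];print(s)
p,d=snap('side')
for b in blobs('side',p,'sled',.048):
  if b[2]<70:print(b)
A=[(.49,.195,.12,90),(.48,.15,.12,90),(.47,.105,.12,90),(.46,.06,.12,90),(.45,.015,.12,88),(.445,-.03,.12,86),(.44,-.075,.11,84),(.4375,-.124,.10,83)]
wp(s,A)
E
```

```text
[np.float64(0.5053020869625647), np.float64(0.23427504415526465), np.float64(0.11637177471567914), np.float64(90.05360678082278)]
(0.4136, -0.2705, 54, 37, 2.8, [339.0, 195.0])
(0.4201, -0.1864, 54, 38, 3.0, [321.0, 206.0])
(0.4213, -0.1029, 51, 37, -7.5, [304.0, 219.0])
(0.5079, 0.2338, 51, 36, -1.2, [202.0, 262.0])
  -0.039 -0.015 -0.004 0.1
  -0.084 -0.025 -0.004 0.1
  -0.129 -0.035 -0.004 0.1
  -0.174 -0.045 -0.004 0.1
  -0.219 -0.056 -0.004 2.1
  -0.264 -0.061 -0.004 4.1
  -0.309 -0.066 0.006 6.1
  -0.358 -0.068 0.016 7.1
```

Request:
drive_tool(
  moves="-0.039 -0.015 -0.004 0 0.6; -0.084 -0.025 -0.004 0 0.6; -0.129 -0.035 -0.004 0 0.6; -0.174 -0.045 -0.004 0 0.6; -0.219 -0.056 -0.004 2 0.6; -0.264 -0.061 -0.004 4 0.6; -0.309 -0.066 0.006 6 0.6; -0.358 -0.068 0.016 7 0.6",
)

```text
time_s: 7.3
tool_pos: [0.4388, -0.125, 0.1014]
tool_rot: [179.8, 0.1, 83.0]
force: [1.2, 0.1, -0.1]
grip_width: 0.0697
```

```bash
python3 - <<'E'
from h import *
o=get_obs();t=o['tool_pos'];print(t,o['tool_rot'],o['qpos'].round(1))
Q=[];C=[]
for c in('side','top'):
    p,d=snap(c,'c3'+c+'.png');Q.append(cloud(c,d).reshape(-1,3))
Q=np.vstack(Q)
np.save('q3.npy',Q)
R=Q-t
for z in np.arange(.26,.5,.02):
    m=(R[:,2]>z)&(R[:,2]<z+.02)&(R[:,1]>-.08)&(R[:,1]<.12)&(R[:,0]<.1)&(R[:,0]>-.12)
    if m.sum()>5:print(f'{z:.2f}',m.sum(),'x',np.percentile(R[m,0],[1,50,99]).round(3),'y',np.percentile(R[m,1],[2,98]).round(3))
shift(.4375,-.124,.007,83)
E
```

```text
[ 0.43881219 -0.12500823  0.10139712] [1.79845555e+02 1.43406706e-01 8.30124584e+01] [ 53.1   2.4 -41.  116.9   1.9  61.1   4.3]
0.26 463 x [-0.036  0.044  0.098] y [-0.079  0.037]
0.28 226 x [-0.037 -0.01   0.045] y [-0.079  0.038]
0.30 165 x [-0.036 -0.021  0.025] y [-0.008  0.038]
0.32 131 x [-0.039 -0.025  0.03 ] y [-0.009  0.048]
0.34 143 x [-0.049 -0.005  0.046] y [0.037 0.053]
0.36 292 x [-0.076 -0.008  0.049] y [-0.042  0.055]
0.38 641 x [-0.108  0.014  0.045] y [-0.054  0.056]
0.40 1174 x [-0.113 -0.002  0.031] y [-0.049  0.061]
0.42 1340 x [-0.115 -0.041 -0.008] y [-0.039  0.065]
0.44 937 x [-0.118 -0.079 -0.047] y [-0.021  0.064]
0.46 629 x [-0.12  -0.106 -0.082] y [-0.009  0.057]
0.48 18 x [-0.12  -0.118 -0.115] y [0.015 0.042]
shift [ 0.0061 -0.0002  0.0928] turn -0.55
```

View pics/c3top.png

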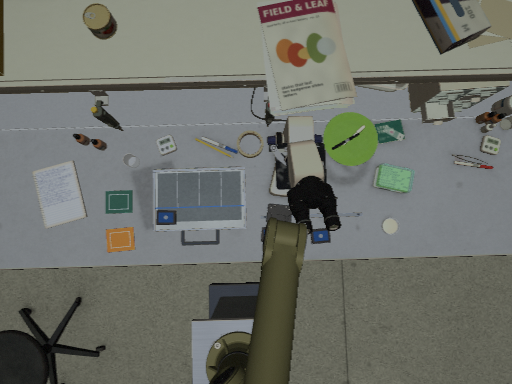

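```bash
python3 - <<'E'
from h import *
Q=np.load('q3.npy');
for z in np.arange(.30,.42,.01):
    m=(Q[:,2]>z)&(Q[:,2]<z+.01)&(Q[:,1]>-.34)&(Q[:,1]<-.10)&(Q[:,0]>.40)&(Q[:,0]<.54)&((Q[:,1]<-.185)|(Q[:,0]>.49)|(Q[:,2]<.43))
    if m.sum()>4:
        q=Q[m]; print(f'{z:.2f}',m.sum(),'y',np.percentile(q[:,1],[1,99]).round(3),[ (round(x,2),q[(q[:,0]>x)&(q[:,0]<x+.02),1].max().round(3)) for x in np.arange(.44,.54,.02) if ((q[:,0]>x)&(q[:,0]<x+.02)).any()])
shift(.4375,-.104,.007,83)
E
```

```text
0.30 36 y [-0.158 -0.101] [(np.float64(0.46), np.float64(-0.102)), (np.float64(0.52), np.float64(-0.165))]
0.31 44 y [-0.164 -0.101] [(np.float64(0.46), np.float64(-0.109)), (np.float64(0.52), np.float64(-0.157))]
0.32 50 y [-0.203 -0.101] [(np.float64(0.46), np.float64(-0.102)), (np.float64(0.5), np.float64(-0.166)), (np.float64(0.52), np.float64(-0.156))]
0.33 63 y [-0.165 -0.101] [(np.float64(0.5), np.float64(-0.156)), (np.float64(0.52), np.float64(-0.155))]
0.34 107 y [-0.284 -0.1  ] [(np.float64(0.46), np.float64(-0.1)), (np.float64(0.48), np.float64(-0.166)), (np.float64(0.5), np.float64(-0.158)), (np.float64(0.52), np.float64(-0.158))]
0.35 215 y [-0.284 -0.101] [(np.float64(0.48), np.float64(-0.166)), (np.float64(0.5), np.float64(-0.161)), (np.float64(0.52), np.float64(-0.161))]
0.36 451 y [-0.28  -0.102] [(np.float64(0.44), np.float64(-0.195)), (np.float64(0.46), np.float64(-0.174)), (np.float64(0.48), np.float64(-0.172)), (np.float64(0.5), np.float64(-0.17)), (np.float64(0.52), np.float64(-0.163))]
0.37 337 y [-0.282 -0.102] [(np.float64(0.44), np.float64(-0.199)), (np.float64(0.46), np.float64(-0.103)), (np.float64(0.48), np.float64(-0.176)), (np.float64(0.5), np.float64(-0.184)), (np.float64(0.52), np.float64(-0.188))]
0.38 288 y [-0.283 -0.102] [(np.float64(0.44), np.float64(-0.201)), (np.float64(0.46), np.float64(-0.103)), (np.float64(0.48), np.float64(-0.185)), (np.float64(0.52), np.float64(-0.205))]
0.39 73 y [-0.274 -0.101] [(np.float64(0.44), np.float64(-0.197)), (np.float64(0.46), np.float64(-0.195))]
0.40 37 y [-0.142 -0.1  ] []
0.41 36 y [-0.137 -0.1  ] [(np.float64(0.46), np.float64(-0.1))]
shift [ 0.0259 -0.0029  0.0928] turn -0.55
```

Request:
drive_tool(
  moves="0.027 -0.003 0 0 0.6; 0.027 -0.003 0.03 0 0.6; 0.027 -0.003 0.06 0 0.6; 0.027 -0.003 0.08 0 0.6; 0.027 -0.003 0.09 0 0.6; 0.027 -0.003 0.093 0 0.6; 0.027 -0.003 0.093 0 -1; 0.027 -0.003 0.093 0 -1",
)

```text
time_s: 8.2
tool_pos: [0.44, -0.0962, 0.0086]
tool_rot: [179.9, 0.0, 83.0]
force: [-0.2, -0.4, -0.1]
grip_width: 0.0606
```

Request:
drive_tool(
  moves="0 0 0 0 -1; 0 0 0 0 -1; 0 0 0 0 -1; 0 0 0 0 -1; 0 0 -0.03 0 -1; 0 0 -0.07 0 -1; 0 0 -0.1 0 -1; 0 0 -0.11 0 -1",
)

```text
time_s: 9.0
tool_pos: [0.4407, -0.0963, 0.1202]
tool_rot: [179.7, 0.1, 83.0]
force: [0.7, -0.3, -1.4]
grip_width: 0.0483
```

```bash
python3 - <<'E'
from h import *
o=get_obs();s=[*o['tool_pos'],o['tool_rot'][2]];print(s,o['grip_width'],o['force'])
p,d=snap('side')
print([b for b in blobs('side',p,'sled',.018+.11) if b[2]<75])
A=[(.45,-.06,.12,84),(.455,-.02,.12,85),(.465,.025,.12,86),(.475,.07,.12,88),(.485,.115,.12,90),(.495,.155,.11,90),(.503,.1585,.075,90),(.503,.1585,.06,90)]
wp(s,A)
E
```

```text
[np.float64(0.44068920166459635), np.float64(-0.09628622498437414), np.float64(0.12019328592047046), np.float64(83.02009825014775)] 0.04834568383256935 [ 0.695162   -0.34234753 -1.4208466 ]
[(0.3713, -0.1992, 49, 35, 4.0, [339.0, 195.0]), (0.3772, -0.1218, 50, 35, 2.9, [321.0, 206.0]), (0.4576, 0.2621, 45, 33, 0.3, [203.0, 261.0])]
  0.037 0.005 0.000 -1.0
  0.077 0.005 0.000 -2.0
  0.123 0.009 0.000 -3.0
  0.169 0.014 0.000 -5.0
  0.215 0.018 0.000 -7.0
  0.256 0.023 0.010 -7.0
  0.260 0.031 0.045 -7.0
  0.260 0.031 0.060 -7.0
```

Request:
drive_tool(
  moves="0.037 0.005 0 -1 -1; 0.077 0.005 0 -2 -1; 0.123 0.009 0 -3 -1; 0.169 0.014 0 -5 -1; 0.215 0.018 0 -7 -1; 0.256 0.023 0.01 -7 -1; 0.288 0.028 0.04 -7 -1; 0.288 0.028 0.06 -7 -1",
)

```text
time_s: 9.85
tool_pos: [0.5041, 0.1945, 0.0592]
tool_rot: [179.7, -0.4, 90.4]
force: [-2.3, 1.5, 29.8]
grip_width: 0.0496
```

Request:
drive_tool(
  moves="0 0 0 0 -1; 0 0 0 0 -1; 0 0 0 0 -1; 0 0 0 0 -1; 0 0 0 0 -1; 0 0 0 0 -1; 0 0 0 0 -1; 0 0 0 0 -1",
)

```text
time_s: 10.65
tool_pos: [0.5011, 0.1858, 0.0568]
tool_rot: [-179.9, 0.0, 90.0]
force: [0.5, 1.1, -1.1]
grip_width: 0.0495
```

```bash
python3 - <<'E'
from h import *
o=get_obs();s=[*o['tool_pos'],o['tool_rot'][2]];print(s,o['grip_width'],o['force'])
p,d=snap('side')
cv2.imwrite('pics/s4.png',cv2.cvtColor(cv2.resize(p[150:320,140:380],None,fx=3,fy=3),cv2.COLOR_RGB2BGR))
shift(.503,.1865,.038,90)
E
```

```text
[np.float64(0.5010837408686616), np.float64(0.1858071689203607), np.float64(0.056847894543324715), np.float64(90.01328750059854)] 0.04946637683546456 [ 0.53869854  1.14455323 -1.11050042]
shift [0.0007 0.0019 0.0189] turn 0.02
```

View pics/s4.png

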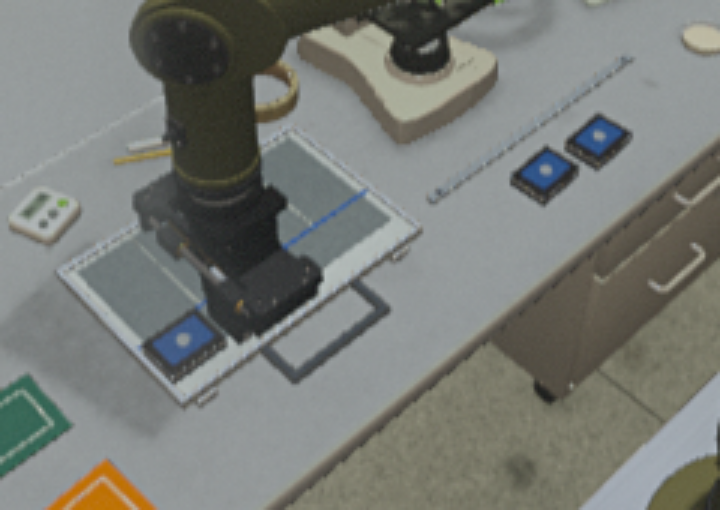

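Request:
drive_tool(
  moves="0 0.002 0.006 0 -1; 0 0.002 0.012 0 -1; 0 0.002 0.017 0 -1; 0 0.002 0.019 0 -1; 0 0.002 0.019 0 -1; 0 0.002 0.019 0 0.5; 0 0.002 0.019 0 0.5; 0 0.002 0.009 0 0.5",
)

```text
time_s: 11.5
tool_pos: [0.5022, 0.1855, 0.0472]
tool_rot: [-179.8, 0.1, 90.0]
force: [-0.0, -0.1, -0.0]
grip_width: 0.0627
```

Request:
drive_tool(
  moves="0 0 -0.04 0 0.5; 0 0 -0.08 0 0.5; -0.045 -0.005 -0.08 0 0.5; -0.09 -0.015 -0.08 0 1; -0.135 -0.03 -0.08 0 1; -0.18 -0.045 -0.08 0 1; -0.22 -0.06 -0.08 0 1; -0.22 -0.06 -0.08 0 1",
)

```text
time_s: 12.3
tool_pos: [0.4414, -0.04, 0.1283]
tool_rot: [-179.9, 0.2, 89.5]
force: [-0.6, 0.2, -0.5]
grip_width: 0.0865
```

```bash
python3 - <<'E'
from h import *
o=get_obs();s=[*o['tool_pos'],o['tool_rot'][2]];print(s,o['qpos'].round())
p,d=snap('side','s5.png')
for z in (.018,.048): print([b for b in blobs('side',p,'sled',z) if b[2]<75])
E
```

```text
[np.float64(0.4413795633062567), np.float64(-0.04002894066678878), np.float64(0.12829960792986606), np.float64(89.45904026791484)] [ 54.  -1. -51. 116.  -1.  65.   3.]
[(0.4297, -0.297, 56, 39, 2.0, [339.0, 195.0]), (0.4362, -0.2107, 56, 39, 2.9, [321.0, 206.0]), (0.5279, 0.2307, 51, 35, -1.2, [201.0, 263.0])]
[(0.4138, -0.2703, 55, 38, 2.0, [339.0, 195.0]), (0.4201, -0.1866, 54, 38, 2.9, [321.0, 206.0]), (0.509, 0.2414, 49, 34, -1.2, [201.0, 263.0])]
```

```bash
python3 - <<'E'
from h import *
p,d=snap('top','t5.png')
print([b for b in blobs('top',p,'sled',.048) if b[2]<75])
a=cv2.imread('pics/s5.png')[150:320,140:400];b=cv2.imread('pics/t5.png')[150:270,140:340]
b=cv2.resize(b,(int(200*510/120/3*1.0)*1,170));cv2.imwrite('pics/c5.png',cv2.resize(np.hstack([a,b]),None,fx=1.45,fy=1.45,interpolation=cv2.INTER_CUBIC))
E
```

```text
[(0.4298, -0.2922, 53, 37, 4.0, [320.0, 236.0]), (0.4359, -0.2059, 50, 33, -1.7, [294.0, 235.0]), (0.5086, 0.2419, 50, 37, -0.5, [163.0, 217.0])]
```

View pics/c5.png

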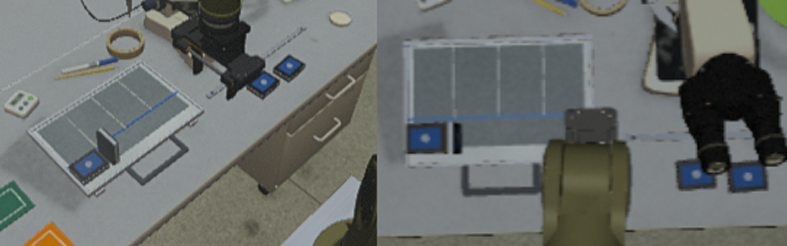

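```bash
python3 - <<'E'
from h import *
Q=[]
for c in('side','top'):
    p,d=snap(c);q=cloud(c,d).reshape(-1,3);m=(q[:,2]>.055)&(q[:,2]<.12)&(q[:,1]>.1)&(q[:,1]<.3)&(q[:,0]>.45)&(q[:,0]<.6);q=q[m]
    print(c,len(q),np.percentile(q,[3,50,97],axis=0).round(4).tolist())
    m=q[:,2]>.085;print(' top',m.sum(),np.percentile(q[m],[3,50,97],axis=0).round(4).tolist())
o=get_obs();s=[*o['tool_pos'],o['tool_rot'][2]]
A=[(.45,.005,.13,90),(.46,.05,.14,90),(.475,.095,.14,90),(.49,.14,.14,90),(.503,.18,.14,90),(.503,.196,.13,90),(.503,.196,.11,90),(.503,.196,.11,90)]
wp(s,A)
E
```

```text
side 212 [[0.4805, 0.1853, 0.0572], [0.4994, 0.1988, 0.0904], [0.5278, 0.2031, 0.0995]]
 top 119 [[0.4805, 0.1853, 0.0867], [0.5032, 0.1954, 0.0964], [0.5282, 0.2028, 0.1001]]
top 114 [[0.4828, 0.1823, 0.0567], [0.5058, 0.1881, 0.094], [0.529, 0.1984, 0.1001]]
 top 90 [[0.4829, 0.1828, 0.0871], [0.5058, 0.1902, 0.0951], [0.5289, 0.1984, 0.1002]]
  0.037 0.006 -0.001 0.1
  0.082 0.016 -0.011 0.1
  0.127 0.031 -0.011 0.1
  0.172 0.046 -0.011 0.1
  0.212 0.059 -0.011 0.1
  0.228 0.059 -0.001 0.1
  0.228 0.059 0.019 0.1
  0.228 0.059 0.019 0.1
```

Request:
drive_tool(
  moves="0.037 0.006 -0.001 0 0.6; 0.082 0.016 -0.011 0 0.6; 0.127 0.031 -0.011 0 0.6; 0.172 0.046 -0.011 0 0.6; 0.212 0.06 -0.011 0 0.6; 0.225 0.06 -0.001 0 0.6; 0.225 0.06 0.019 0 0.6; 0.225 0.06 0.019 0 0.6",
  grip_force=15,
)

```text
time_s: 13.3
tool_pos: [0.5013, 0.1937, 0.1074]
tool_rot: [-179.7, -0.1, 90.3]
force: [-0.6, 0.5, 0.5]
grip_width: 0.0694
```

Request:
drive_tool(
  moves="0 0 0.01 0 0.6; 0 0 0.02 0 0.6; 0 0 0.027 0 0.6; 0 0 0.027 0 0.6; 0 0 0.027 0 -1; 0 0 0.027 0 -1; 0 0 0.027 0 -1; 0 0 0.027 0 -1",
)

```text
time_s: 14.1
tool_pos: [0.5041, 0.1915, 0.083]
tool_rot: [179.9, 0.0, 90.0]
force: [-0.0, -0.7, 1.3]
grip_width: 0.05
```

```bash
python3 - <<'E'
from h import *
o=get_obs();s=[*o['tool_pos'],o['tool_rot'][2]];print(s,o['grip_width'],o['force'])
E
```

```text
[np.float64(0.5041185103458963), np.float64(0.19148040856672008), np.float64(0.08296360877198787), np.float64(90.02114560913023)] 0.04996856462329419 [-0.02551132 -0.71076198  1.30943039]
```

Request:
drive_tool(
  moves="0 0 -0.01 0 -1; 0 0 -0.02 0 -1; -0.035 0 -0.02 0 -1; -0.07 0 -0.02 0 -1; -0.07 0 -0.012 0 -1; -0.07 0 -0.004 0 -1; -0.07 0 0 0 -1; -0.07 0 0 0 -1",
)

```text
time_s: 14.9
tool_pos: [0.5035, 0.123, 0.0825]
tool_rot: [-180.0, -0.0, 90.2]
force: [0.5, -0.3, -2.3]
grip_width: 0.0497
```

Request:
drive_tool(
  moves="0 0 0 0 -1; 0.011 0 0 0 -1; 0.021 0 0.001 0 -1; 0.031 0 0.004 0 -1; 0.041 0 0.009 0 -1; 0.053 0 0.018 0 -1; 0.062 0 0.0315 0 -1; 0.065 0 0.036 0 -1",
  grip_force=5,
)

```text
time_s: 15.7
tool_pos: [0.5023, 0.1881, 0.045]
tool_rot: [-179.9, -0.0, 90.2]
force: [1.1, 1.2, -0.3]
grip_width: 0.0504
```

```bash
python3 - <<'E'
from h import *
o=get_obs();s=[*o['tool_pos'],o['tool_rot'][2]];print(s,o['grip_width'],o['force'])
p,d=snap('side')
cv2.imwrite('pics/s6.png',cv2.cvtColor(cv2.resize(p[180:300,150:320],None,fx=4,fy=4,interpolation=cv2.INTER_CUBIC),cv2.COLOR_RGB2BGR))
E
```

```text
[np.float64(0.5023255992743617), np.float64(0.18814347766704392), np.float64(0.04499063119274461), np.float64(90.17477811444815)] 0.05041759596837014 [ 1.05296959  1.22676733 -0.25407755]
```

View pics/s6.png

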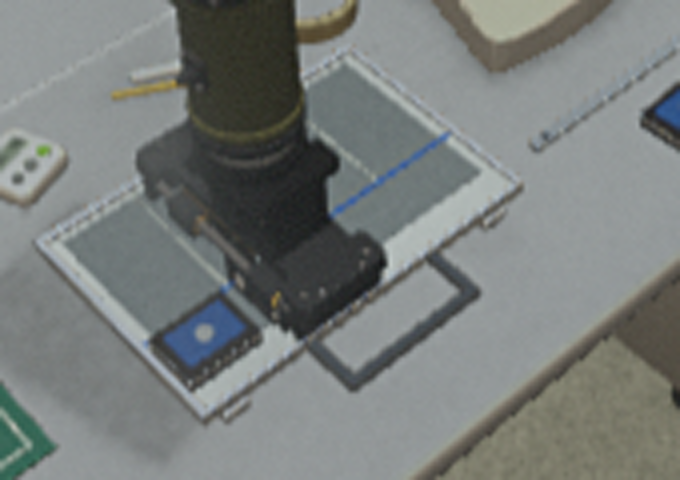

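Request:
drive_tool(
  moves="0.002 0 0.004 0 -1; 0.002 0 0.007 0 -1; 0.002 0 0.007 0 0.5; 0.002 0 0.007 0 0.5; 0.002 0 0.007 0 0.5; 0.002 0 -0.03 0 0.5; 0.002 0 -0.07 0 0.5; 0.002 0 -0.09 0 0.5",
)

```text
time_s: 16.55
tool_pos: [0.5051, 0.1893, 0.1398]
tool_rot: [179.8, -0.1, 90.0]
force: [0.6, -0.3, -0.8]
grip_width: 0.0651
```

Request:
drive_tool(
  moves="-0.045 -0.005 0 0 1; -0.09 -0.02 0 0 1; -0.135 -0.035 0 0 1; -0.18 -0.05 0 0 1; -0.22 -0.06 0 0 1; -0.25 -0.07 0 0 1; -0.25 -0.07 0 0 1; -0.25 -0.07 0 0 1",
)

```text
time_s: 17.35
tool_pos: [0.4339, -0.0621, 0.1368]
tool_rot: [180.0, 0.0, 89.9]
force: [0.0, -0.8, -0.4]
grip_width: 0.0868
```

```bash
python3 - <<'E'
from h import *
o=get_obs();s=[*o['tool_pos'],o['tool_rot'][2]];print(s)
p,d=snap('side','s7.png');print([b for b in blobs('side',p,'sled',.048) if b[2]<75 and b[1]>0]);print([b for b in blobs('side',p,'sled',.018) if b[2]<75 and b[1]<0])
p,d=snap('top','t7.png');print([b for b in blobs('top',p,'sled',.048) if b[2]<75])
E
```

```text
[np.float64(0.43386407911332997), np.float64(-0.062083966919526085), np.float64(0.13681275497612386), np.float64(89.91541926119035)]
[(0.5042, 0.1664, 54, 37, 0.4, [222.0, 250.0]), (0.5089, 0.2422, 51, 36, -0.5, [201.0, 263.0])]
[(0.4299, -0.2969, 56, 39, 2.6, [339.0, 195.0]), (0.4361, -0.21, 56, 39, 2.9, [321.0, 206.0])]
[(0.4297, -0.2918, 52, 37, 4.0, [320.0, 236.0]), (0.4359, -0.2059, 50, 33, -1.7, [294.0, 235.0]), (0.5045, 0.167, 51, 33, -1.7, [185.0, 218.0]), (0.5084, 0.2419, 51, 37, -1.7, [163.0, 217.0])]
```

```bash
python3 - <<'E'
from h import *
o=get_obs();s=[*o['tool_pos'],o['tool_rot'][2]]
A=[(.415,-.105,.14,90),(.397,-.15,.14,90),(.386,-.2,.14,90),(.385,-.245,.14,90),(.385,-.29,.13,90),(.385,-.33,.12,90),(.385,-.358,.10,90),(.385,-.358,.08,90)]
wp(s,A)
E
```

```text
-0.045 -0.019 -0.003 0.1
  -0.089 -0.038 -0.003 0.1
  -0.139 -0.049 -0.003 0.1
  -0.184 -0.050 -0.003 0.1
  -0.229 -0.050 0.007 0.1
  -0.269 -0.050 0.017 0.1
  -0.297 -0.050 0.037 0.1
  -0.297 -0.050 0.057 0.1
```

Request:
drive_tool(
  moves="-0.045 -0.019 -0.003 0 1; -0.089 -0.038 -0.003 0 1; -0.139 -0.049 -0.003 0 1; -0.184 -0.05 -0.003 0 1; -0.229 -0.05 0.007 0 1; -0.269 -0.05 0.017 0 1; -0.297 -0.05 0.037 0 1; -0.297 -0.05 0.057 0 1",
  grip_force=40,
)

```text
time_s: 18.25
tool_pos: [0.3847, -0.3623, 0.0788]
tool_rot: [179.9, 0.1, 89.9]
force: [1.0, 0.3, -0.4]
grip_width: 0.0873
```

Request:
drive_tool(
  moves="0 0 0.02 0 1; 0 0 0.04 0 1; 0 0 0.06 0 1; 0 0 0.07 0 1; 0 0 0.072 0 1; 0 0 0.072 0 1; 0 0 0.072 0 1; 0 0 0.072 0 1",
)

```text
time_s: 19.05
tool_pos: [0.3847, -0.3592, 0.0086]
tool_rot: [179.9, 0.1, 90.0]
force: [0.3, -0.8, 0.1]
grip_width: 0.0869
```

```bash
python3 - <<'E'
from h import *
o=get_obs();s=[*o['tool_pos'],o['tool_rot'][2]];print(s,o['force'],o['grip_width'])
wp(s,[(.385,-.27,.008,90),(.386,-.21,.008,90),(.391,-.168,.008,90)])
E
```

```text
[np.float64(0.3846746566883192), np.float64(-0.35917522358527504), np.float64(0.008574272737365999), np.float64(90.03493277568829)] [ 0.34110981 -0.78028442  0.05453784] 0.086904669476414
  0.089 0.000 0.001 0.0
  0.149 0.001 0.001 0.0
  0.191 0.006 0.001 0.0
```

Request:
drive_tool(
  moves="0.015 0 0 0 1; 0.03 0 0 0 1; 0.045 0 0 0 1; 0.06 0 0 0 1; 0.075 0 0 0 1; 0.09 0 0 0 1; 0.105 0 0 0 1; 0.12 0 0 0 1",
)

```text
time_s: 19.85
tool_pos: [0.3843, -0.2379, 0.0079]
tool_rot: [180.0, 0.1, 90.0]
force: [-0.3, -4.5, 3.7]
grip_width: 0.0867
```

```bash
python3 - <<'E'
from h import *
o=get_obs();s=[*o['tool_pos'],o['tool_rot'][2]];print(s,o['force'],o['grip_width'])
p,d=snap('side','s8.png');print([b for b in blobs('side',p,'sled',.018) if b[2]<75 and b[1]<.1])
E
```

```text
[np.float64(0.38427053176654924), np.float64(-0.23787161006588411), np.float64(0.007861837423798264), np.float64(90.02100690628563)] [-0.3066013  -4.52269923  3.74680135] 0.08673652020937606
[(0.4197, -0.1961, 57, 38, 21.6, [322.0, 211.0]), (0.4121, -0.1296, 56, 38, 21.3, [311.0, 222.0])]
```

Request:
drive_tool(
  moves="0.01 -0.002 0 0 1; 0.02 -0.003 0 0 1; 0.03 -0.004 0 0 1; 0.034 -0.004 0 0 1; 0.034 -0.004 0 0 1; 0.02 -0.004 0 0 1; 0.02 -0.004 -0.03 0 1; 0.02 -0.004 -0.07 0 1",
)

```text
time_s: 20.7
tool_pos: [0.3772, -0.2176, 0.0758]
tool_rot: [-179.7, -0.4, 90.0]
force: [-0.2, -1.6, 0.5]
grip_width: 0.0867
```

Request:
drive_tool(
  moves="0 0 -0.03 0 0.6; 0 0 -0.06 0 0.6; 0 0 -0.06 0 0.6; 0 0 -0.06 0 0.6; 0 0 -0.06 0 0.6; 0 0 -0.06 0 0.6; 0 0 -0.06 0 0.6; 0 0 -0.06 0 0.6",
)

```text
time_s: 21.5
tool_pos: [0.3796, -0.2183, 0.1369]
tool_rot: [-179.9, -0.1, 90.0]
force: [-0.9, -0.3, -0.0]
grip_width: 0.0697
```

```bash
python3 - <<'E'
from h import *
o=get_obs();s=[*o['tool_pos'],o['tool_rot'][2]];print(s,o['force'],o['grip_width'])
for c in('side','top'):
    p,d=snap(c,c[0]+'9.png');B=[b for b in blobs(c,p,'sled',.018) if b[2]<75 and b[1]<.1];print(B)
cv2.imwrite('pics/s9c.png',cv2.resize(cv2.imread('pics/s9.png')[100:280,250:470],None,fx=3,fy=3,interpolation=cv2.INTER_CUBIC))
E
```

```text
[np.float64(0.37960004342183123), np.float64(-0.21829729740224826), np.float64(0.1369101839155143), np.float64(90.04529181846542)] [-0.87721289 -0.31911012 -0.04860733] 0.0696964474310837
[(0.4132, -0.1632, 56, 37, 22.0, [317.0, 217.0]), (0.3999, -0.096, 56, 37, 22.8, [307.0, 230.0])]
[(0.4138, -0.1626, 51, 36, 24.5, [282.0, 241.0]), (0.4006, -0.0969, 51, 37, 24.6, [263.0, 245.0])]
```

View pics/s9c.png

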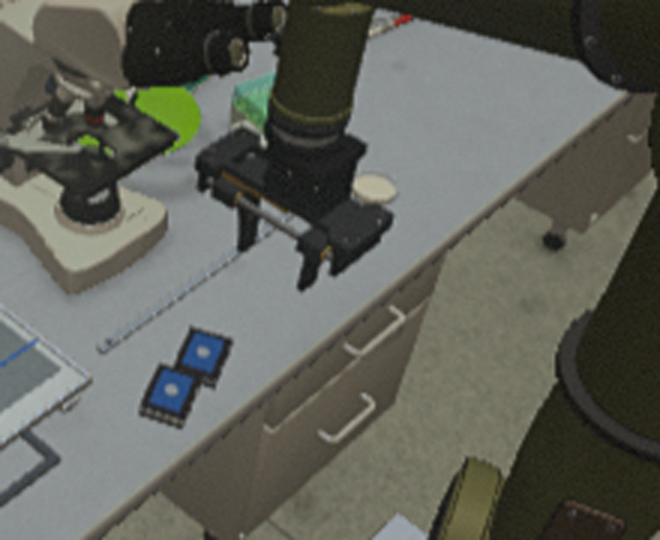

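```bash
python3 - <<'E'
from h import *
o=get_obs();s=[*o['tool_pos'],o['tool_rot'][2]];print(o['qpos'].round(1))
wp(s,[(.39,-.18,.12,96),(.40,-.145,.11,103),(.407,-.12,.1,109),(.405,-.105,.08,113)])
E
```

```text
[ 69.8  -3.1 -41.7 116.6  -2.3  65.7  29.2]
  0.038 0.010 0.017 -6.0
  0.073 0.020 0.027 -13.0
  0.098 0.027 0.037 -19.0
  0.113 0.025 0.057 -23.0
```

Request:
drive_tool(
  moves="0.038 0.01 0.017 -6 0.6; 0.073 0.02 0.027 -13 0.6; 0.098 0.027 0.037 -19 0.6; 0.113 0.025 0.057 -23 0.6; 0.113 0.025 0.057 -23 0.6; 0.113 0.025 0.057 -23 0.6; 0.113 0.025 0.057 -23 0.6; 0.113 0.025 0.057 -23 0.6",
)

```text
time_s: 22.4
tool_pos: [0.4055, -0.1069, 0.0814]
tool_rot: [179.9, 0.1, 112.9]
force: [0.5, 0.1, 0.6]
grip_width: 0.0697
```

```bash
python3 - <<'E'
from h import *
o=get_obs();s=[*o['tool_pos'],o['tool_rot'][2]];print(s,o['qpos'].round(1))
wp(s,[(.403,-.1025,.007,113)])
E
```

```text
[np.float64(0.40545022358748134), np.float64(-0.10691631448756977), np.float64(0.08136577463926929), np.float64(112.8761252212101)] [ 62.   -1.4 -49.6 122.3  -1.3  58.5  35.9]
  0.005 -0.001 0.074 -0.1
```

Request:
drive_tool(
  moves="0.005 -0.001 0.025 0 0.6; 0.005 -0.001 0.05 0 0.6; 0.005 -0.001 0.068 0 0.6; 0.005 -0.001 0.074 0 0.6; 0.005 -0.001 0.074 0 -1; 0.005 -0.001 0.074 0 -1; 0.005 -0.001 0.074 0 -1; 0.005 -0.001 0.074 0 -1",
)

```text
time_s: 23.2
tool_pos: [0.4028, -0.1019, 0.0075]
tool_rot: [179.9, 0.1, 113.0]
force: [0.0, -0.3, 3.4]
grip_width: 0.05
```

Request:
drive_tool(
  moves="0 0 -0.03 0 -1; 0 0 -0.07 0 -1; 0 0 -0.11 0 -1; 0 0 -0.11 0 -1; 0 0 -0.11 0 -1; 0 0 -0.11 0 -1; 0 0 -0.11 0 -1; 0 0 -0.11 0 -1",
)

```text
time_s: 24.0
tool_pos: [0.4012, -0.101, 0.1154]
tool_rot: [-179.9, -0.1, 113.0]
force: [0.5, -0.3, -0.5]
grip_width: 0.0495
```

```bash
python3 - <<'E'
from h import *
o=get_obs();s=[*o['tool_pos'],o['tool_rot'][2]];print(s,o['grip_width'],o['force'],o['qpos'].round(1))
p,d=snap('side');print([b for b in blobs('side',p,'sled',.018+.11) if b[2]<75])
A=[(.42,-.06,.125,106),(.435,-.02,.125,99),(.455,.015,.125,92),(.475,.045,.125,90),(.495,.07,.11,90),(.503,.08,.09,90),(.503,.08,.07,90),(.503,.08,.055,90)]
wp(s,A)
E
```

```text
[np.float64(0.40118953343804964), np.float64(-0.10095358213398749), np.float64(0.11544859209606564), np.float64(113.04606786260868)] 0.04954122293998338 [ 0.53134254 -0.31741076 -0.54302361] [ 63.9  -5.9 -50.2 120.7  -5.2  63.3  39.2]
[(0.3977, -0.0934, 57, 37, 25.5, [310.0, 207.0]), (0.3508, -0.0811, 54, 29, 6.9, [319.0, 218.0]), (0.4543, 0.2014, 49, 34, 0.4, [222.0, 250.0]), (0.4665, 0.2708, 47, 33, 0.2, [199.0, 261.0])]
  0.030 0.033 -0.010 7.0
  0.061 0.063 -0.010 14.0
  0.086 0.095 -0.010 21.0
  0.105 0.125 -0.010 23.0
  0.121 0.153 0.005 23.0
  0.127 0.165 0.025 23.0
  0.127 0.165 0.045 23.0
  0.127 0.165 0.060 23.0
```

Request:
drive_tool(
  moves="0.03 0.033 -0.01 7 -1; 0.061 0.063 -0.01 14 -1; 0.086 0.095 -0.01 21 -1; 0.105 0.125 -0.01 23 -1; 0.119 0.153 0.005 23 -1; 0.124 0.165 0.025 23 -1; 0.124 0.165 0.045 23 -1; 0.124 0.165 0.058 23 -1",
)

```text
time_s: 24.85
tool_pos: [0.5042, 0.078, 0.0563]
tool_rot: [-179.8, -0.1, 90.1]
force: [-0.5, -0.4, -1.5]
grip_width: 0.0497
```

Request:
drive_tool(
  moves="0 0 0 0 -1; 0 0 0 0 -1; 0 0 0 0 -1; 0 0 0 0 -1; 0 0 0 0 -1; 0 0 0 0 -1; 0 0 0 0 -1; 0 0 0 0 -1",
)

```text
time_s: 25.65
tool_pos: [0.5054, 0.0772, 0.0586]
tool_rot: [180.0, 0.0, 90.0]
force: [-0.2, -0.3, -1.8]
grip_width: 0.0494
```

```bash
python3 - <<'E'
from h import *
o=get_obs();s=[*o['tool_pos'],o['tool_rot'][2]];print(s,o['grip_width'],o['force'])
p,d=snap('side');print([b for b in blobs('side',p,'sled',.048) if b[2]<75])
shift(.503,.078,.0375,90)
E
```

```text
[np.float64(0.505369166827208), np.float64(0.07722336812671099), np.float64(0.05861689645622513), np.float64(90.02648663831278)] 0.04937806076062077 [-0.16364778 -0.30317391 -1.78749236]
[(0.3978, -0.1406, 54, 36, 22.0, [317.0, 217.0]), (0.5198, 0.0825, 40, 35, -88.5, [239.0, 232.0]), (0.5043, 0.1664, 54, 37, 0.0, [222.0, 250.0]), (0.5176, 0.2423, 51, 36, -0.5, [199.0, 261.0])]
shift [ 0.0008 -0.0024  0.0211] turn 0.03
```

Request:
drive_tool(
  moves="0.001 -0.002 0.008 0 -1; 0.001 -0.002 0.016 0 -1; 0.001 -0.002 0.02 0 -1; 0.001 -0.002 0.021 0 -1; 0.001 -0.002 0.021 0 0.5; 0.001 -0.002 0.021 0 0.5; 0.001 -0.002 0.021 0 0.5; 0.001 -0.002 0 0 0.5",
)

```text
time_s: 26.5
tool_pos: [0.5012, 0.0778, 0.0567]
tool_rot: [-179.7, -0.0, 90.0]
force: [0.1, -1.3, -0.2]
grip_width: 0.0644
```

Request:
drive_tool(
  moves="0 0 -0.04 0 0.6; 0 0 -0.08 0 0.6; -0.04 -0.015 -0.08 0 0.6; -0.08 -0.03 -0.08 0 0.6; -0.12 -0.05 -0.08 0 0.6; -0.16 -0.07 -0.08 0 0.6; -0.185 -0.08 -0.08 0 0.6; -0.185 -0.08 -0.08 0 0.6",
)

```text
time_s: 27.3
tool_pos: [0.4215, -0.1113, 0.1384]
tool_rot: [-179.9, 0.2, 89.6]
force: [-0.1, -0.1, -0.8]
grip_width: 0.07
```

```bash
python3 - <<'E'
from h import *
o=get_obs();s=[*o['tool_pos'],o['tool_rot'][2]];print(s,o['grip_width'],o['force'],o['qpos'].round(1))
p,d=snap('side');print([b for b in blobs('side',p,'sled',.048) if b[2]<75])
p,d=snap('top');print([b for b in blobs('top',p,'sled',.048) if b[2]<75])
print([b for b in blobs('top',p,'sled',.018) if b[2]<75])
E
```

```text
[np.float64(0.421490663938235), np.float64(-0.11127684428867585), np.float64(0.13844382369450006), np.float64(89.58390790823509)] 0.07004534231747667 [-0.13449614 -0.10215257 -0.82610009] [ 74.3  -4.6 -59.9 116.4  -4.1  65.9  15.8]
[(0.3976, -0.14, 55, 36, 22.0, [317.0, 217.0]), (0.5042, 0.084, 54, 39, 1.4, [243.0, 235.0]), (0.5046, 0.167, 52, 38, -1.1, [222.0, 250.0]), (0.5172, 0.2421, 51, 35, -1.0, [199.0, 261.0])]
[(0.5039, 0.0851, 50, 37, -1.1, [209.0, 217.0]), (0.5045, 0.167, 51, 33, -1.7, [185.0, 218.0]), (0.5169, 0.2419, 51, 33, -1.7, [163.0, 215.0])]
[(0.5047, 0.0884, 52, 38, -1.1, [209.0, 217.0]), (0.5053, 0.1722, 52, 34, -1.7, [185.0, 218.0]), (0.518, 0.2488, 52, 34, -1.7, [163.0, 215.0])]
```

```bash
python3 - <<'E'
from h import *
o=get_obs();s=[*o['tool_pos'],o['tool_rot'][2]]
wp(s,[(.402,-.15,.138,98),(.388,-.195,.138,106),(.386,-.235,.12,114),(.387,-.236,.08,125)])
wp((.387,-.236,.008,125),[(.387,-.206,.008,125),(.384,-.176,.008,125)])
E
```

```text
-0.043 -0.021 0.001 -8.1
  -0.088 -0.035 0.001 -16.1
  -0.128 -0.037 0.019 -24.1
  -0.129 -0.036 0.059 -35.1
  0.025 0.017 0.000 0.0
  0.051 0.032 0.000 0.0
```

Request:
drive_tool(
  moves="-0.043 -0.021 0.001 -8 1; -0.088 -0.035 0.001 -16 1; -0.128 -0.037 0.019 -24 1; -0.129 -0.036 0.04 -32 1; -0.129 -0.036 0.059 -35 1; -0.129 -0.036 0.09 -35 1; -0.129 -0.036 0.1 -35 1; -0.129 -0.036 0.1 -35 1",
)

```text
time_s: 28.2
tool_pos: [0.3874, -0.2337, 0.0374]
tool_rot: [180.0, -0.2, 125.2]
force: [-0.4, -1.0, 0.4]
grip_width: 0.087
```

```bash
python3 - <<'E'
from h import *
o=get_obs();s=[*o['tool_pos'],o['tool_rot'][2]];print(s,o['qpos'].round(1),o['force'])
p,d=snap('side');print([b for b in blobs('side',p,'sled',.018) if b[2]<75 and b[1]<0])
wp(s,[(.387,-.236,.008,125)])
E
```

```text
[np.float64(0.38743495836091185), np.float64(-0.23365527196282718), np.float64(0.0374286733672614), np.float64(125.18314312471699)] [ 75.9   9.9 -50.5 120.2   9.2  54.   55.6] [-0.37670069 -0.98616672  0.37374546]
[(0.4126, -0.1629, 57, 38, 22.7, [317.0, 217.0])]
  -0.002 -0.002 0.029 0.2
```

Request:
drive_tool(
  moves="-0.007 -0.005 0 0 1; -0.007 -0.005 0.02 0 1; -0.007 -0.005 0.029 0 1; -0.007 -0.005 0.029 0 1; 0.003 0.002 0.029 0 1; 0.011 0.007 0.029 0 1; 0.019 0.013 0.029 0 1; 0.026 0.017 0.029 0 1",
)

```text
time_s: 29.05
tool_pos: [0.3873, -0.2041, 0.0102]
tool_rot: [180.0, 0.1, 125.1]
force: [1.0, -1.5, 1.8]
grip_width: 0.0871
```

Request:
drive_tool(
  moves="0.008 0.005 0 0 1; 0.015 0.009 0 0 1; 0.02 0.012 0 0 1; 0.02 0.012 0 0 1; 0.01 0.006 0 0 1; 0.01 0.006 -0.03 0 1; 0.01 0.006 -0.07 0 1; 0.01 0.006 -0.1 0 0.6",
)

```text
time_s: 29.85
tool_pos: [0.385, -0.1933, 0.1106]
tool_rot: [180.0, -0.1, 125.0]
force: [-0.4, -0.6, 0.8]
grip_width: 0.084
```

```bash
python3 - <<'E'
from h import *
o=get_obs();s=[*o['tool_pos'],o['tool_rot'][2]];print(s,o['qpos'].round(1),o['force'])
for c in('side','top'):
    p,d=snap(c);B=[b for b in blobs(c,p,'sled',.018) if b[2]<75 and b[1]<0];print(B)
E
```

```text
[np.float64(0.38500551296965047), np.float64(-0.19328406158243674), np.float64(0.11056275478829147), np.float64(125.0082764217561)] [ 78.1  -2.2 -53.2 119.   -2.1  62.5  60.9] [-0.36128543 -0.58302507  0.78884306]
[(0.3987, -0.1181, 50, 38, 47.4, [311.0, 227.0])]
[(0.3982, -0.1176, 51, 37, 43.4, [269.0, 246.0])]
```

```bash
python3 - <<'E'
from h import *
o=get_obs();s=[*o['tool_pos'],o['tool_rot'][2]]
wp(s,[(.395,-.16,.11,130),(.4005,-.119,.10,136),(.4005,-.119,.07,136)])
E
```

```text
0.024 0.026 0.003 -5.0
  0.055 0.054 0.013 -11.0
  0.055 0.054 0.043 -11.0
```

Request:
drive_tool(
  moves="0.024 0.026 0.003 -5 0.6; 0.055 0.054 0.013 -11 0.6; 0.055 0.054 0.043 -11 0.6; 0.055 0.054 0.043 -11 0.6; 0.055 0.054 0.043 -11 0.6; 0.055 0.054 0.043 -11 0.6; 0.055 0.054 0.043 -11 0.6; 0.055 0.054 0.043 -11 0.6",
)

```text
time_s: 30.75
tool_pos: [0.3987, -0.1179, 0.0672]
tool_rot: [-180.0, 0.1, 136.0]
force: [-1.0, -0.5, 0.4]
grip_width: 0.0699
```

```bash
python3 - <<'E'
from h import *
o=get_obs();s=[*o['tool_pos'],o['tool_rot'][2]];print(s,o['qpos'].round(1),o['force'])
wp(s,[(.4,-.119,.007,136)])
E
```

```text
[np.float64(0.39871853349654446), np.float64(-0.11787583415078758), np.float64(0.06719138106495406), np.float64(135.95945522208578)] [ 7.320e+01 -2.000e-01 -5.930e+01  1.233e+02 -1.000e-01  5.670e+01
  5.990e+01] [-1.01386791 -0.51176574  0.4213382 ]
  -0.002 0.000 0.060 -0.0
```

Request:
drive_tool(
  moves="0 0 0.025 0 0.6; 0 0 0.045 0 0.6; 0 0 0.057 0 0.6; 0 0 0.06 0 0.6; 0 0 0.06 0 -1; 0 0 0.06 0 -1; 0 0 0.06 0 -1; 0 0 0.06 0 -1",
)

```text
time_s: 31.55
tool_pos: [0.3989, -0.1176, 0.0073]
tool_rot: [-180.0, 0.1, 136.0]
force: [-0.4, -0.1, 3.1]
grip_width: 0.0493
```

Request:
drive_tool(
  moves="0 0 -0.03 0 -1; 0 0 -0.07 0 -1; 0 0 -0.11 0 -1; 0 0 -0.11 0 -1; 0 0 -0.11 0 -1; 0 0 -0.11 0 -1; 0 0 -0.11 0 -1; 0 0 -0.11 0 -1",
)

```text
time_s: 32.35
tool_pos: [0.3976, -0.1165, 0.1155]
tool_rot: [180.0, -0.2, 136.1]
force: [0.3, -0.8, -1.1]
grip_width: 0.0495
```

```bash
python3 - <<'E'
from h import *
o=get_obs();s=[*o['tool_pos'],o['tool_rot'][2]];print(s,o['grip_width'],o['force'],o['qpos'].round(1))
p,d=snap('side');print([b for b in blobs('side',p,'sled',.018+.11) if b[2]<75][0])
A=[(.415,-.09,.118,128),(.433,-.06,.118,120),(.45,-.035,.118,112),(.47,-.015,.118,104),(.49,0,.115,96),(.503,.0055,.1,90),(.503,.0055,.08,90),(.503,.0055,.06,90)]
wp(s,A)
E
```

```text
[np.float64(0.3975984164246397), np.float64(-0.11646041686152266), np.float64(0.11547604333164768), np.float64(136.05708061927146)] 0.04948245015587724 [ 0.2791009  -0.80463893 -1.12616963] [ 77.1  -7.1 -60.  120.4  -7.   63.4  66.5]
(0.3965, -0.1145, 53, 37, 47.5, [315.0, 204.0])
  0.006 0.031 -0.003 8.1
  0.014 0.065 -0.003 16.1
  0.019 0.095 -0.003 24.1
  0.018 0.123 -0.003 32.1
  0.014 0.148 0.000 40.1
  0.009 0.161 0.015 46.1
  0.009 0.161 0.035 46.1
  0.009 0.161 0.055 46.1
```

Request:
drive_tool(
  moves="0.006 0.031 -0.003 8 -1; 0.014 0.065 -0.003 16 -1; 0.019 0.095 -0.003 24 -1; 0.018 0.123 -0.003 32 -1; 0.014 0.148 0 40 -1; 0.009 0.161 0.015 46 -1; 0.009 0.161 0.035 46 -1; 0.009 0.161 0.055 46 -1",
)

```text
time_s: 33.2
tool_pos: [0.504, 0.0066, 0.0599]
tool_rot: [-179.9, -0.1, 90.0]
force: [0.3, -0.5, -1.9]
grip_width: 0.0493
```

Request:
drive_tool(
  moves="0 0 0 0 -1; 0 0 0 0 -1; 0 0 0 0 -1; 0 0 0 0 -1; 0 0 0 0 -1; 0 0 0 0 -1; 0 0 0 0 -1; 0 0 0 0 -1",
)

```text
time_s: 34.0
tool_pos: [0.5037, 0.0049, 0.0617]
tool_rot: [180.0, 0.0, 90.0]
force: [-0.7, -0.2, -1.0]
grip_width: 0.0495
```

```bash
python3 - <<'E'
from h import *
o=get_obs();s=[*o['tool_pos'],o['tool_rot'][2]];print(s,o['grip_width'],o['force'],o['qpos'].round(1))
shift(.503,.005,.0375,90)
E
```

```text
[np.float64(0.5036596609716572), np.float64(0.0049377133596719145), np.float64(0.061655055126042954), np.float64(90.02290418486002)] 0.04952030419488372 [-0.68084215 -0.24744684 -1.00007634] [ 52.5  19.7 -63.2 112.4  20.3  60.  -19.7]
shift [ 0.0001 -0.0007  0.0242] turn 0.02
```

Request:
drive_tool(
  moves="0 0 0.01 0 -1; 0 0 0.018 0 -1; 0 0 0.023 0 -1; 0 0 0.024 0 -1; 0 0 0.024 0 0.5; 0 0 0.024 0 0.5; 0 0 0.024 0 0.5; 0 0 0 0 0.5",
)

```text
time_s: 34.8
tool_pos: [0.5012, 0.0049, 0.0594]
tool_rot: [-179.7, -0.1, 90.0]
force: [-0.6, -1.7, 1.1]
grip_width: 0.0644
```

Request:
drive_tool(
  moves="0 0 -0.03 0 0.6; 0.04 0 -0.05 0 0.6; 0.085 0.002 -0.05 0 0.6; 0.13 0.004 -0.05 0 0.6; 0.175 0.006 -0.05 0 0.6; 0.22 0.01 -0.05 0 0.6; 0.237 0.012 -0.05 0 0.6; 0.237 0.012 -0.03 0 0.6",
)

```text
time_s: 35.6
tool_pos: [0.5162, 0.248, 0.0938]
tool_rot: [179.7, -0.3, 90.4]
force: [0.4, 0.6, -0.9]
grip_width: 0.0699
```

```bash
python3 - <<'E'
from h import *
o=get_obs();s=[*o['tool_pos'],o['tool_rot'][2]];print(s,o['grip_width'],o['force'])
for c in('side','top'):
    p,d=snap(c);B=[b for b in blobs(c,p,'sled',.048) if b[2]<75 ];print(B)
shift(.517,.242,.038,90)
E
```

```text
[np.float64(0.5161786581412593), np.float64(0.24801637964130216), np.float64(0.09375361356278858), np.float64(90.3685394033236)] 0.06988742182696003 [ 0.44759026  0.55558177 -0.93386379]
[(0.4949, 0.1647, 57, 28, 16.5, [224.0, 251.0]), (0.5172, 0.2553, 36, 25, -89.9, [195.0, 264.0])]
[(0.5048, 0.0049, 54, 37, -1.5, [233.0, 216.0]), (0.5039, 0.0851, 50, 37, -1.1, [209.0, 217.0]), (0.5045, 0.167, 51, 33, -1.7, [185.0, 218.0]), (0.5165, 0.2282, 34, 23, 89.5, [167.0, 215.0])]
shift [-0.0001  0.0032  0.0514] turn 0.14
```

Request:
drive_tool(
  moves="-0.001 0.001 0.02 0 0.6; -0.001 0.001 0.04 0 0.6; -0.001 0.001 0.0545 0 0.6; -0.001 0.001 0.0545 0 0.6; -0.001 0.001 0.0545 0 -1; -0.001 0.001 0.0545 0 -1; -0.001 0.001 0.0545 0 -1; -0.001 -0.003 0.0545 0 -1",
  grip_force=20,
)

```text
time_s: 36.5
tool_pos: [0.5138, 0.2412, 0.038]
tool_rot: [179.9, -0.0, 90.0]
force: [2.0, -0.4, 1.7]
grip_width: 0.0495
```

Request:
drive_tool(
  moves="0 -0.005 0 0 -1; 0 -0.01 0 0 -1; 0 -0.01 0 0 -1; 0 -0.01 0 0 0.5; 0 -0.01 0 0 0.5; 0 -0.01 0 0 0.5; 0 -0.01 -0.04 0 0.5; 0 -0.01 -0.08 0 0.5",
)

```text
time_s: 37.3
tool_pos: [0.5008, 0.2406, 0.1165]
tool_rot: [-179.7, 0.0, 90.1]
force: [1.1, -0.3, 0.2]
grip_width: 0.0651
```

```bash
python3 - <<'E'
from h import *
o=get_obs();s=[*o['tool_pos'],o['tool_rot'][2]];print(s,o['grip_width'],o['force'],o['qpos'].round(1))
A=[(.49,.21,.13,80),(.465,.18,.13,71),(.44,.15,.13,62),(.425,.125,.12,53),(.417,.12,.1,44),(.417,.12,.09,35),(.417,.12,.09,26),(.417,.12,.09,18)]
wp(s,A)
E
```

```text
[np.float64(0.5008222766989563), np.float64(0.24061404611904058), np.float64(0.11645775015647061), np.float64(90.06959216515021)] 0.06506105855189803 [ 1.09059223 -0.27246019  0.21422181] [ 25.2  24.  -64.5 102.3  23.   68.7 -46. ]
  -0.031 -0.011 -0.014 10.1
  -0.061 -0.036 -0.014 19.1
  -0.091 -0.061 -0.014 28.1
  -0.116 -0.076 -0.004 37.1
  -0.121 -0.084 0.016 46.1
  -0.121 -0.084 0.026 55.1
  -0.121 -0.084 0.026 64.1
  -0.121 -0.084 0.026 72.1
```

Request:
drive_tool(
  moves="-0.03 -0.02 -0.005 0 -0.1; -0.06 -0.042 -0.005 0 -0.1; -0.09 -0.065 -0.005 0 -0.1; -0.12 -0.084 0 0 -0.1; -0.12 -0.084 0.03 0 -0.1; -0.12 -0.084 0.05 0 -0.1; -0.12 -0.084 0.05 0 -0.1; -0.12 -0.084 0.05 0 -0.1",
  grip_force=50,
)

```text
time_s: 38.1
tool_pos: [0.4179, 0.122, 0.067]
tool_rot: [-179.9, -0.1, 90.1]
force: [-0.3, 0.9, 0.1]
grip_width: 0.0391
```

```bash
python3 - <<'E'
from h import *
o=get_obs();s=[*o['tool_pos'],o['tool_rot'][2]];print(s,o['grip_width'],o['force'],o['qpos'].round(1))
for c in('side','top'):
    p,d=snap(c,c[0]+'10.png');B=[b for b in blobs(c,p,'sled',.048) if b[2]<75 ];print(B)
shift(.417,.12,.008,90)
E
```

```text
[np.float64(0.4178617860813364), np.float64(0.12196145035683437), np.float64(0.06696919345308136), np.float64(90.11109468472762)] 0.03913279656779971 [-0.28954761  0.85348613  0.13102377] [ 53.4   8.3 -75.1 120.6   9.4  57.6 -26.5]
[(0.505, 0.1661, 54, 39, 0.0, [222.0, 250.0]), (0.5036, 0.2414, 49, 36, -0.5, [202.0, 264.0])]
[(0.5048, 0.0049, 54, 37, -1.5, [233.0, 216.0]), (0.5038, 0.0817, 44, 37, -1.1, [210.0, 217.0]), (0.5045, 0.1689, 47, 33, -1.7, [181.0, 216.0]), (0.5033, 0.242, 51, 33, -1.7, [163.0, 218.0])]
shift [-0.0026 -0.0016  0.0594] turn 0.12
```

View pics/s10.png

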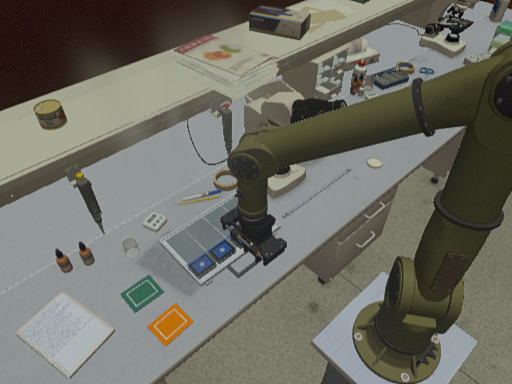

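Request:
drive_tool(
  moves="-0.002 -0.001 0.02 0 -0.1; -0.002 -0.001 0.04 0 -0.1; -0.002 -0.001 0.055 0 -0.1; -0.002 -0.001 0.059 0 -0.1; -0.002 -0.001 0.059 0 -0.1; -0.002 -0.001 0.059 0 -1; -0.002 -0.001 0.059 0 -1; -0.002 -0.001 0.059 0 -1",
)

```text
time_s: 39.0
tool_pos: [0.4182, 0.119, 0.0086]
tool_rot: [179.9, 0.0, 90.0]
force: [0.5, -0.5, 0.1]
grip_width: 0.0225
```

```bash
python3 - <<'E'
from h import *
o=get_obs();s=[*o['tool_pos'],o['tool_rot'][2]];print(s,o['grip_width'],o['force'],o['qpos'].round(1))
for t in np.arange(.045,.42,.045): print(round(t,3),'y(+x) %.4f  z %.4f'%(-.26*np.cos(t)+.004*np.sin(t)+.26, -(.26*np.sin(t)+.004*np.cos(t)-.004)))
E
```

```text
[np.float64(0.4181652816508717), np.float64(0.11898235685554363), np.float64(0.008646337946818454), np.float64(90.01640688657454)] 0.02254021783621627 [ 0.48976566 -0.49654035  0.13365104] [ 44.4  16.7 -68.1 123.5  19.9  51.7 -35.5]
0.045 y(+x) 0.0004  z -0.0117
0.09 y(+x) 0.0014  z -0.0234
0.135 y(+x) 0.0029  z -0.0350
0.18 y(+x) 0.0049  z -0.0465
0.225 y(+x) 0.0074  z -0.0579
0.27 y(+x) 0.0105  z -0.0692
0.315 y(+x) 0.0140  z -0.0804
0.36 y(+x) 0.0181  z -0.0913
0.405 y(+x) 0.0226  z -0.1021
```

Request:
drive_tool(
  moves="0 0 0 0 -1; 0 0 0 0 -1; 0 0 -0.003 0 -1; 0 0 -0.008 0 -1; 0 0.0005 -0.014 0 -1; 0 0.001 -0.02 0 -1; 0 0.002 -0.026 0 -1; 0 0.002 -0.032 0 -1",
)

```text
time_s: 39.8
tool_pos: [0.4184, 0.1187, 0.04]
tool_rot: [-179.9, 0.0, 90.0]
force: [-1.6, 0.7, -12.2]
grip_width: 0.0106
```

```bash
python3 - <<'E'
from h import *
o=get_obs();s=[*o['tool_pos'],o['tool_rot'][2]];print(s,o['grip_width'],o['force'],o['qpos'].round(1))
p,d=snap('side');P=cloud('side',d);m=(P[...,1]>.22)&(P[...,1]<.26)&(P[...,0]>.56)&(P[...,0]<.65)&(P[...,2]<.15);q=P[m];f=np.polyfit(q[:,0],q[:,2],1);print('tilt',-np.arctan(f[0]))
E
```

```text
[np.float64(0.4183967812050561), np.float64(0.1186961271097274), np.float64(0.04003109076888655), np.float64(90.0409718018976)] 0.010619429990736111 [ -1.62594415   0.71103326 -12.20895976] [ 49.2  12.7 -72.  122.   14.8  55.1 -31.1]
tilt -0.2488801465549112
```

Request:
drive_tool(
  moves="0 0.001 -0.007 0 -1; 0 0.002 -0.014 0 -1; 0 0.004 -0.021 0 -1; 0 0.006 -0.029 0 -1; 0 0.008 -0.037 0 -1; 0 0.011 -0.045 0 -1; 0 0.013 -0.053 0 -1; 0 0.015 -0.059 0 -1",
)

```text
time_s: 40.65
tool_pos: [0.4334, 0.1187, 0.0995]
tool_rot: [-179.9, 0.1, 90.1]
force: [-5.0, -0.6, -10.5]
grip_width: 0.0106
```

Request:
drive_tool(
  moves="0 0 0 0 -1; 0 0 0 0 -1; 0 0 0 0 -1; 0 0 0 0 -1; 0 0 0 0 -1; 0 0 0 0 -1; 0 0 0 0 -1; 0 0 0 0 -1",
)

```text
time_s: 41.45
tool_pos: [0.4337, 0.1188, 0.1002]
tool_rot: [-179.9, 0.1, 90.1]
force: [-9.0, -1.3, 2.1]
grip_width: 0.0104
```

```bash
python3 - <<'E'
from h import *
o=get_obs();s=[*o['tool_pos'],o['tool_rot'][2]];print(s,o['grip_width'],o['force'],o['qpos'].round(1))
p,d=snap('side','s11.png');P=cloud('side',d);m=(P[...,1]>.25)&(P[...,1]<.272)&(P[...,0]>.48)&(P[...,0]<.65)&(P[...,2]<.2);q=P[m];
print(len(q)); q=q[np.argsort(q[:,0])];print(q[::max(1,len(q)//8)][:,[0,2]].round(3).tolist())
cv2.imwrite('pics/s11c.png',cv2.resize(cv2.imread('pics/s11.png')[150:320,120:340],None,fx=3,fy=3,interpolation=cv2.INTER_CUBIC))
E
```

```text
[np.float64(0.43372324555560987), np.float64(0.1187521269886128), np.float64(0.10022841009653777), np.float64(90.06522577586055)] 0.01039125980111486 [-9.04937886 -1.29404151  2.1496369 ] [ 54.3   6.4 -74.7 116.9   7.1  61.8 -23.7]
741
[[0.48, 0.111], [0.496, 0.013], [0.508, 0.114], [0.525, -0.002], [0.543, -0.774], [0.57, 0.001], [0.592, 0.065], [0.619, -0.779], [0.648, 0.041]]
```

View pics/s11c.png

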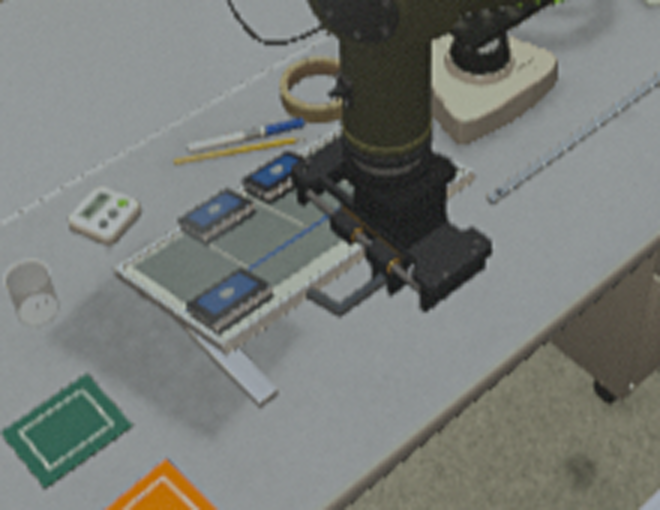

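Request:
drive_tool(
  moves="0 -0.002 0.006 0 -1; 0 -0.004 0.013 0 -1; 0 -0.006 0.021 0 -1; 0 -0.008 0.03 0 -1; 0 -0.01 0.038 0 -1; 0 -0.012 0.046 0 -1; 0 -0.013 0.053 0 -1; 0 -0.014 0.06 0 -1",
)

```text
time_s: 42.3
tool_pos: [0.4184, 0.1188, 0.0397]
tool_rot: [-179.7, 0.2, 90.1]
force: [-14.3, -1.7, 6.7]
grip_width: 0.0104
```

Request:
drive_tool(
  moves="0 0 0.007 0 -1; 0 -0.001 0.014 0 -1; 0 -0.001 0.021 0 -1; 0 -0.001 0.027 0 -1; 0 -0.001 0.031 0 -1; 0 -0.001 0.033 0 -1; 0 -0.001 0.033 0 -1; 0 -0.001 0.033 0 -1",
)

```text
time_s: 43.1
tool_pos: [0.4161, 0.1187, 0.0078]
tool_rot: [-179.5, 0.3, 90.0]
force: [-22.4, -2.3, 25.7]
grip_width: 0.0108
```

```bash
python3 - <<'E'
from h import *
o=get_obs();s=[*o['tool_pos'],o['tool_rot'][2]];print(s,o['grip_width'],o['force'],o['qpos'].round(1))
E
```

```text
[np.float64(0.41608629784391415), np.float64(0.11873491329945543), np.float64(0.007763657479875851), np.float64(90.03918033794396)] 0.0107651331845174 [-22.35950293  -2.27876377  25.70259436] [ 43.2  16.8 -67.1 123.3  19.7  52.3 -35.5]
```

Request:
drive_tool(
  moves="0 0 0 0 -0.1; 0 0 0 0 -0.1; 0 0 0 0 -0.1; 0 0 0 0 -0.1; 0 0 -0.03 0 -0.1; 0 0 -0.07 0 0; 0 0 -0.105 0 0.2; 0 0 -0.105 0 0.4",
  grip_force=40,
)

```text
time_s: 43.9
tool_pos: [0.4257, 0.1197, 0.1168]
tool_rot: [179.1, 0.4, 90.0]
force: [-0.0, 0.1, -0.5]
grip_width: 0.052
```

Request:
drive_tool(
  moves="0.03 0.02 0 0 0.6; 0.06 0.045 0 0 0.6; 0.09 0.07 0 0 0.6; 0.122 0.087 0 0 0.6; 0.122 0.087 0.02 0 0.6; 0.122 0.087 0.03 0 0.6; 0.122 0.087 0.03 0 0.6; 0.122 0.087 0.03 0 0.6",
)

```text
time_s: 44.7
tool_pos: [0.507, 0.2401, 0.0811]
tool_rot: [180.0, 0.0, 89.9]
force: [0.1, -0.3, 0.3]
grip_width: 0.0697
```

```bash
python3 - <<'E'
from h import *
o=get_obs();s=[*o['tool_pos'],o['tool_rot'][2]];print(s,o['grip_width'],o['force'],o['qpos'].round(1))
for c in('side','top'):
    p,d=snap(c,c[0]+'12.png');B=[b for b in blobs(c,p,'sled',.048) if b[2]<75 ];print(B)
    P=cloud(c,d);m=(P[...,1]>.0)&(P[...,1]<.13)&(P[...,0]>.56)&(P[...,0]<.6)&(P[...,2]<.1);q=P[m];print(len(q),np.median(q[:,2]))
shift(.5035,.2415,.0375,90)
E
```

```text
[np.float64(0.5069590526323225), np.float64(0.24011527915032746), np.float64(0.08110426884055873), np.float64(89.94357952680029)] 0.06969705979890288 [ 0.10869974 -0.26080604  0.31143011] [ 24.6  28.  -64.5 103.7  27.6  66.  -49.1]
[(0.5034, 0.0049, 54, 38, 1.7, [262.0, 222.0]), (0.6432, 0.0826, 53, 40, 1.0, [215.0, 210.0]), (0.5039, 0.253, 36, 29, -90.0, [198.0, 266.0])]
614 0.029419741199960936
[(0.5048, 0.0049, 54, 37, -1.5, [233.0, 216.0]), (0.6431, 0.0826, 51, 34, -1.7, [209.0, 177.0]), (0.6421, 0.1688, 51, 34, -1.7, [184.0, 177.0]), (0.5028, 0.2249, 33, 16, 89.5, [168.0, 218.0])]
425 0.030338784820211462
shift [ 0.0013 -0.0038  0.0443] turn -0.07
```

Request:
drive_tool(
  moves="0.001 -0.004 0.02 0 0.6; 0.001 -0.004 0.036 0 0.6; 0.001 -0.004 0.0435 0 0.6; 0.001 -0.004 0.0435 0 0.6; 0.001 -0.004 0.0435 0 -1; 0.001 -0.004 0.0435 0 -1; 0.001 -0.004 0.0435 0 -1; 0.001 -0.004 0.0435 0 -1",
)

```text
time_s: 45.6
tool_pos: [0.5029, 0.2423, 0.038]
tool_rot: [179.9, -0.0, 90.0]
force: [0.0, 0.3, 1.5]
grip_width: 0.0495
```

Request:
drive_tool(
  moves="0 0 -0.03 0 -1; 0 0 -0.05 0 -1; 0.04 -0.015 -0.05 0 -1; 0.08 -0.035 -0.05 -1 -1; 0.12 -0.055 -0.05 -2 -1; 0.15 -0.067 -0.04 -3 -1; 0.163 -0.067 -0.02 -3.5 -1; 0.163 -0.067 -0.01 -3.5 -1",
)

```text
time_s: 46.4
tool_pos: [0.4333, 0.407, 0.0464]
tool_rot: [-179.9, -0.0, 93.8]
force: [0.1, -0.5, -1.3]
grip_width: 0.0493
```

Request:
drive_tool(
  moves="0 0 0 0 -1; 0 0 0 0 -1; 0 0 0 0 -1; 0 0 0 0 -1; 0 0 0 0 -1; 0 0 0 0 -1; 0 0 0 0 -1; 0 0 0 0 -1",
)

```text
time_s: 47.2
tool_pos: [0.4354, 0.405, 0.0476]
tool_rot: [180.0, 0.0, 93.5]
force: [-0.2, -0.2, -1.5]
grip_width: 0.0495
```

```bash
python3 - <<'E'
from h import *
o=get_obs();s=[*o['tool_pos'],o['tool_rot'][2]];print(s,o['grip_width'],o['force'],o['qpos'].round(1))
for c in('side','top'):
    p,d=snap(c)
    for k in ('orange','green'):print(c,k,[b for b in blobs(c,p,k,.004) if b[1]>.3 and b[0]<.6])
    print([b for b in blobs(c,p,'sled',s[2]+.011) if b[1]>.3])
shift(.4365,.4045,.0115,93.5)
E
```

```text
[np.float64(0.43541542668451627), np.float64(0.40497382868321014), np.float64(0.0475579058078482), np.float64(93.52744356083423)] 0.04952266034475266 [-0.22188386 -0.1682194  -1.48441401] [  2.2  34.3 -61.2 100.5  32.9  65.3 -65.8]
side orange [(0.4353, 0.4049, 96, 81, 4.0, [167.0, 332.0]), (0.4351, 0.4246, 48, 25, -84.6, [165.0, 331.0])]
side green [(0.5708, 0.4313, 49, 21, -89.8, [134.0, 297.0]), (0.5672, 0.4381, 78, 39, -89.4, [132.0, 302.0])]
[]
top orange [(0.4383, 0.3804, 48, 13, -89.8, [127.0, 239.0]), (0.4384, 0.3846, 81, 57, -86.3, [127.0, 238.0])]
top green [(0.5692, 0.4093, 93, 77, -1.7, [120.0, 200.0]), (0.5695, 0.411, 59, 50, 0.2, [118.0, 201.0])]
[(0.4377, 0.3883, 36, 20, -82.6, [119.0, 239.0])]
shift [-0.0006  0.0011  0.036 ] turn 0.04
```

Request:
drive_tool(
  moves="0 0.001 0.012 0 -1; 0 0.001 0.024 0 -1; 0 0.001 0.032 0 -1; 0 0.001 0.0355 0 -1; 0 0.001 0.0355 0 -1; 0 0.001 0.0355 0 0.5; 0 0.001 0.0355 0 0.5; 0 0.001 0.0355 0 0.5",
)

```text
time_s: 48.1
tool_pos: [0.4364, 0.4051, 0.0117]
tool_rot: [-180.0, -0.0, 93.5]
force: [0.1, -1.2, -0.0]
grip_width: 0.0626
```

Request:
drive_tool(
  moves="0 0 -0.04 0 0.5; 0 0 -0.08 0 0.5; -0.03 0.03 -0.1 0 0.6; -0.07 0.065 -0.1 0 0.6; -0.11 0.1 -0.1 0 0.6; -0.15 0.135 -0.1 1 0.6; -0.19 0.165 -0.1 2 0.6; -0.222 0.192 -0.1 3.5 0.6",
)

```text
time_s: 48.9
tool_pos: [0.6421, 0.1943, 0.1118]
tool_rot: [180.0, 0.0, 90.0]
force: [0.2, 0.7, -0.5]
grip_width: 0.0693
```

```bash
python3 - <<'E'
from h import *
o=get_obs();s=[*o['tool_pos'],o['tool_rot'][2]];print(s,o['grip_width'],o['force'],o['qpos'].round(1))
for c in('side','top'):
    p,d=snap(c)
    print([b for b in blobs(c,p,'sled',.022) if b[1]>.3], [b for b in blobs(c,p,'sled',.048) if b[1]<.3 and b[2]<75])
wp(s,[(.6425,.168,.0375,90)])
E
```

```text
[np.float64(0.6421055562384665), np.float64(0.19431075219554295), np.float64(0.11180905672092556), np.float64(89.96444615762438)] 0.06930154017956318 [ 0.19779689  0.69880735 -0.47711689] [ 21.4  37.6 -58.6  85.9  32.7  74.9 -40.5]
[(0.4371, 0.4034, 54, 39, 3.8, [169.0, 320.0])] [(0.5034, 0.0049, 56, 37, 2.2, [262.0, 222.0]), (0.6433, 0.0838, 55, 40, -0.1, [214.0, 210.0]), (0.6423, 0.1663, 48, 35, -1.1, [195.0, 224.0])]
[(0.4376, 0.4039, 51, 37, 0.2, [118.0, 239.0])] [(0.5048, 0.0049, 54, 37, -1.5, [233.0, 216.0]), (0.6431, 0.0826, 51, 34, -1.7, [209.0, 177.0])]
  -0.026 0.000 0.074 -0.0
```

Request:
drive_tool(
  moves="-0.026 0.0005 0.02 0 0.6; -0.026 0.0005 0.04 0 0.6; -0.026 0.0005 0.06 0 0.6; -0.026 0.0005 0.072 0 0.6; -0.026 0.0005 0.0735 0 0.6; -0.026 0.0005 0.0735 0 -1; -0.026 0.0005 0.0735 0 -1; -0.026 0.0005 0.0735 0 -1",
)

```text
time_s: 49.8
tool_pos: [0.6419, 0.171, 0.0396]
tool_rot: [179.9, -0.0, 90.1]
force: [-0.4, 0.0, -0.6]
grip_width: 0.0532
```

Request:
drive_tool(
  moves="0 0 0 0 -1; 0 0 -0.03 0 -1; 0 0 -0.06 0 -1; 0.045 -0.014 -0.06 0 -1; 0.09 -0.028 -0.06 0 -1; 0.135 -0.042 -0.06 0 -1; 0.18 -0.056 -0.06 -0.5 -1; 0.215 -0.067 -0.06 -0.5 -1",
)

```text
time_s: 50.6
tool_pos: [0.5723, 0.3884, 0.0989]
tool_rot: [-180.0, -0.1, 90.7]
force: [0.7, 0.6, -0.9]
grip_width: 0.0497
```

Request:
drive_tool(
  moves="0.025 -0.008 0 0 -1; 0.029 -0.009 0.03 0 -1; 0.029 -0.009 0.06 0 -1; 0.029 -0.009 0.06 0 -1; 0.029 -0.009 0.06 0 -1; 0.029 -0.009 0.06 0 -1; 0.029 -0.009 0.06 0 -1; 0.029 -0.009 0.06 0 -1",
)

```text
time_s: 51.4
tool_pos: [0.5657, 0.4144, 0.04]
tool_rot: [179.9, -0.1, 90.5]
force: [0.3, -0.7, -1.4]
grip_width: 0.0492
```

```bash
python3 - <<'E'
from h import *
o=get_obs();s=[*o['tool_pos'],o['tool_rot'][2]];print(s,o['grip_width'],o['force'],o['qpos'].round(1))
shift(.569,.4105,.012,90.6)
E
```

```text
[np.float64(0.5657069072769876), np.float64(0.41442992069248785), np.float64(0.04001788575986655), np.float64(90.50173677463498)] 0.049210984843357036 [ 0.26912483 -0.68735946 -1.4182025 ] [ -1.7  44.4 -55.2  84.5  37.5  70.7 -61.1]
shift [-0.004   0.0033  0.028 ] turn -0.1
```

Request:
drive_tool(
  moves="0 0.003 0.01 0 -1; 0 0.003 0.02 0 -1; 0 0.003 0.025 0 -1; 0 0.003 0.027 0 -1; 0 0.003 0.027 0 -1; 0 0.003 0.027 0 0.5; 0 0.003 0.027 0 0.5; 0 0.003 0.027 0 0.5",
)

```text
time_s: 52.2
tool_pos: [0.5677, 0.414, 0.0108]
tool_rot: [-180.0, 0.0, 90.5]
force: [-0.0, -0.2, -1.0]
grip_width: 0.0629
```

Request:
drive_tool(
  moves="0 0 -0.04 0 0.5; 0 0 -0.08 0 0.5; -0.045 0.01 -0.1 0 0.6; -0.09 0.02 -0.1 0 0.6; -0.135 0.03 -0.1 0 0.6; -0.18 0.04 -0.1 0 0.6; -0.225 0.05 -0.1 0 0.6; -0.27 0.06 -0.1 0 0.6",
)

```text
time_s: 53.0
tool_pos: [0.6305, 0.1427, 0.1111]
tool_rot: [-180.0, 0.0, 90.5]
force: [1.2, -0.1, -0.2]
grip_width: 0.0696
```

Request:
drive_tool(
  moves="-0.04 0.01 0 0 0.6; -0.06 0.015 0.02 0 0.6; -0.06 0.015 0.03 0 0.6; -0.06 0.015 0.03 0 0.6; -0.06 0.015 0.03 0 0.6; -0.06 0.015 0.03 0 0.6; -0.06 0.015 0.03 0 0.6; -0.06 0.015 0.03 0 0.6",
)

```text
time_s: 53.8
tool_pos: [0.6461, 0.086, 0.0821]
tool_rot: [179.9, -0.0, 90.6]
force: [0.9, -0.4, -0.8]
grip_width: 0.0697
```

```bash
python3 - <<'E'
from h import *
o=get_obs();s=[*o['tool_pos'],o['tool_rot'][2]];print(s,o['grip_width'],o['force'],o['qpos'].round(1))
for c in('side','top'):
    p,d=snap(c)
    print([b for b in blobs(c,p,'sled',.022) if b[1]>.3], [b for b in blobs(c,p,'sled',.048) if b[1]<.3 and b[2]<75])
shift(.643,.0835,.038,90)
E
```

```text
[np.float64(0.6461283254723736), np.float64(0.08601212377862516), np.float64(0.08211463135489792), np.float64(90.61439872191599)] 0.06966065994723786 [ 0.86402774 -0.35134363 -0.8264503 ] [ 32.1  37.2 -58.4  90.5  33.   71.1 -31.5]
[(0.437, 0.4034, 54, 39, 4.0, [169.0, 320.0]), (0.5697, 0.4114, 53, 39, 2.2, [140.0, 289.0])] [(0.5041, 0.0053, 55, 39, 1.7, [262.0, 222.0]), (0.6428, 0.0852, 52, 39, 1.9, [213.0, 211.0])]
[(0.4375, 0.4039, 51, 37, 0.2, [118.0, 239.0]), (0.5697, 0.4116, 52, 38, 0.5, [116.0, 201.0])] []
shift [-0.0018 -0.0031  0.0439] turn 0.56
```

Request:
drive_tool(
  moves="-0.002 -0.003 0.02 0 0.6; -0.002 -0.003 0.036 0 0.6; -0.002 -0.003 0.0435 0 0.6; -0.002 -0.003 0.0435 0 0.6; -0.002 -0.003 0.0435 0 0.6; -0.002 -0.003 0.0435 0 -1; -0.002 -0.003 0.0435 0 -1; -0.002 -0.003 0.0435 0 -1",
)

```text
time_s: 54.7
tool_pos: [0.6433, 0.0829, 0.0386]
tool_rot: [180.0, 0.0, 90.5]
force: [-0.9, -0.2, -0.1]
grip_width: 0.0529
```

Request:
drive_tool(
  moves="0 0 0 0 -1; 0 0 -0.03 0 -1; 0 0 -0.06 0 -1; 0.045 -0.011 -0.06 0 -1; 0.09 -0.021 -0.06 0 -1; 0.135 -0.032 -0.06 0 -1; 0.18 -0.042 -0.06 0 -1; 0.225 -0.053 -0.06 0 -1",
)

```text
time_s: 55.5
tool_pos: [0.5877, 0.3087, 0.0978]
tool_rot: [180.0, 0.0, 90.5]
force: [1.1, 0.4, -1.6]
grip_width: 0.0498
```

Request:
drive_tool(
  moves="0.045 -0.01 0 0 -1; 0.09 -0.019 0 0 -1; 0.1 -0.02 0.01 0 -1; 0.1 -0.02 0.03 0 -1; 0.1 -0.02 0.045 0 -1; 0.1 -0.02 0.045 0 -1; 0.1 -0.02 0.045 0 -1; 0.1 -0.02 0.045 0 -1",
)

```text
time_s: 56.3
tool_pos: [0.5682, 0.406, 0.0535]
tool_rot: [180.0, -0.0, 90.4]
force: [0.9, 0.5, -1.4]
grip_width: 0.0494
```

```bash
python3 - <<'E'
from h import *
o=get_obs();s=[*o['tool_pos'],o['tool_rot'][2]];print(s,o['grip_width'],o['force'],o['qpos'].round(1))
p,d=snap('side','s13.png');print([b for b in blobs('side',p,'sled',s[2]+.011) if b[1]>.3])
shift(.569,.412,.030,90.6)
E
```

```text
[np.float64(0.5682107961631164), np.float64(0.4060304590678261), np.float64(0.0535349648269462), np.float64(90.40282535947966)] 0.049384039468436385 [ 0.9138473   0.52954383 -1.43475005] [ -0.6  43.5 -55.8  84.3  36.8  71.7 -60.2]
[(0.4142, 0.4112, 52, 37, 3.8, [169.0, 320.0])]
shift [0.0055 0.001  0.0239] turn -0.17
```

Request:
drive_tool(
  moves="0.0045 0.001 0.008 0 -1; 0.0045 0.001 0.015 0 -1; 0.0045 0.001 0.021 0 -1; 0.0045 0.001 0.0235 0 -1; 0.0045 0.001 0.0235 0 -1; 0.0045 0.001 0.0235 0 0.5; 0.0045 0.001 0.0235 0 0.5; 0.0045 0.001 0.0235 0 0.5",
)

```text
time_s: 57.15
tool_pos: [0.5678, 0.4114, 0.0291]
tool_rot: [-180.0, 0.0, 90.5]
force: [-0.7, -0.7, 0.5]
grip_width: 0.0626
```

Request:
drive_tool(
  moves="0 0 -0.04 0 0.5; 0 0 -0.08 0 0.5; -0.045 -0.007 -0.085 0 0.6; -0.09 -0.014 -0.085 0 0.6; -0.135 -0.021 -0.085 0 0.6; -0.18 -0.028 -0.085 0 0.6; -0.225 -0.035 -0.085 0 0.6; -0.27 -0.042 -0.085 0 0.6",
)

```text
time_s: 57.95
tool_pos: [0.5279, 0.1393, 0.1142]
tool_rot: [-180.0, 0.0, 90.5]
force: [0.1, -0.1, -0.7]
grip_width: 0.0694
```

Request:
drive_tool(
  moves="-0.045 -0.007 0 0 0.6; -0.09 -0.014 0 0 0.6; -0.13 -0.02 0 0 0.6; -0.135 -0.02 0.02 0 0.6; -0.135 -0.02 0.03 0 0.6; -0.135 -0.02 0.03 0 0.6; -0.135 -0.02 0.03 0 0.6; -0.135 -0.02 0.03 0 0.6",
)

```text
time_s: 58.75
tool_pos: [0.5103, 0.0081, 0.0853]
tool_rot: [179.9, -0.0, 90.7]
force: [-0.5, -0.0, 0.3]
grip_width: 0.0694
```

```bash
python3 - <<'E'
from h import *
o=get_obs();s=[*o['tool_pos'],o['tool_rot'][2]];print(s,o['grip_width'],o['force'],o['qpos'].round(1))
for c in('side','top'):
    p,d=snap(c)
    print([b for b in blobs(c,p,'sled',.022) if b[1]>.3 and b[0]<.5],[b for b in blobs(c,p,'sled',.040) if b[1]>.3 and b[0]>.5], [b for b in blobs(c,p,'sled',.048) if b[1]<.3 and b[2]<75])
shift(.504,.005,.038,90)
E
```

```text
[np.float64(0.5102523705401756), np.float64(0.008130177257508826), np.float64(0.08525368167742434), np.float64(90.72186209633092)] 0.0694450741458372 [-0.51834876 -0.04421776  0.3198914 ] [ 56.6  21.1 -69.  110.3  22.1  63.5 -20.6]
[(0.4372, 0.4035, 54, 39, 3.4, [169.0, 320.0])] [(0.5696, 0.4136, 53, 38, -0.5, [138.0, 286.0])] []
[(0.4375, 0.4039, 51, 37, 0.2, [118.0, 239.0])] [(0.5694, 0.4139, 54, 37, 0.3, [113.0, 201.0])] []
shift [-0.0024 -0.0063  0.0472] turn 0.67
```

Request:
drive_tool(
  moves="-0.0025 -0.0065 0.02 0.7 0.6; -0.0025 -0.0065 0.038 0.7 0.6; -0.0025 -0.0065 0.047 0.7 0.6; -0.0025 -0.0065 0.047 0.7 0.6; -0.0025 -0.0065 0.047 0.7 0.6; -0.0025 -0.0065 0.047 0.7 -1; -0.0025 -0.0065 0.047 0.7 -1; -0.0025 -0.0065 0.047 0.7 -1",
)

```text
time_s: 59.65
tool_pos: [0.5037, 0.0034, 0.038]
tool_rot: [180.0, 0.0, 89.8]
force: [-0.3, -0.2, 0.8]
grip_width: 0.0535
```

Request:
drive_tool(
  moves="0 0 0 0 -1; 0 0 -0.03 0 -1; 0 0 -0.06 0 -1; 0.045 -0.005 -0.06 0 -1; 0.09 -0.012 -0.06 0 -1; 0.135 -0.02 -0.06 0 -1; 0.18 -0.028 -0.06 0 -1; 0.225 -0.036 -0.06 0 -1",
)

```text
time_s: 60.45
tool_pos: [0.4675, 0.2298, 0.0975]
tool_rot: [180.0, 0.0, 89.8]
force: [0.7, 0.2, -0.3]
grip_width: 0.0495
```

Request:
drive_tool(
  moves="0.045 -0.008 0 0 -1; 0.09 -0.016 0 -1 -1; 0.135 -0.025 0 -2 -1; 0.173 -0.032 0.01 -3 -1; 0.173 -0.032 0.03 -3.5 -1; 0.173 -0.032 0.04 -3.5 -1; 0.173 -0.032 0.04 -3.5 -1; 0.173 -0.032 0.04 -3.5 -1",
)

```text
time_s: 61.25
tool_pos: [0.4373, 0.4004, 0.0575]
tool_rot: [-180.0, 0.0, 93.2]
force: [-0.1, -0.6, -1.0]
grip_width: 0.0495
```

```bash
python3 - <<'E'
from h import *
o=get_obs();s=[*o['tool_pos'],o['tool_rot'][2]];print(s,o['grip_width'],o['force'],o['qpos'].round(1))
p,d=snap('side','s14.png');print([b for b in blobs('side',p,'sled',s[2]+.011) if b[1]<.5],[b for b in blobs('side',p,'sled',.04) if b[0]>.5])
shift(.437,.4035,.030,93.5)
cv2.imwrite('pics/s14c.png',cv2.resize(cv2.imread('pics/s14.png')[180:360,80:340],None,fx=2.5,fy=2.5,interpolation=cv2.INTER_CUBIC))
E
```

```text
[np.float64(0.43732599699971114), np.float64(0.4004315196775834), np.float64(0.057507493602649375), np.float64(93.19835234374197)] 0.04951727387905717 [-0.14670371 -0.62372561 -0.97826224] [  3.2  33.5 -61.8 100.3  32.2  66.1 -65.2]
[(0.5496, 0.4348, 38, 19, 88.7, [132.0, 290.0])] [(0.5692, 0.4302, 39, 20, 88.7, [132.0, 290.0])]
shift [ 0.0028 -0.0005  0.028 ] turn -0.31
```

View pics/s14c.png

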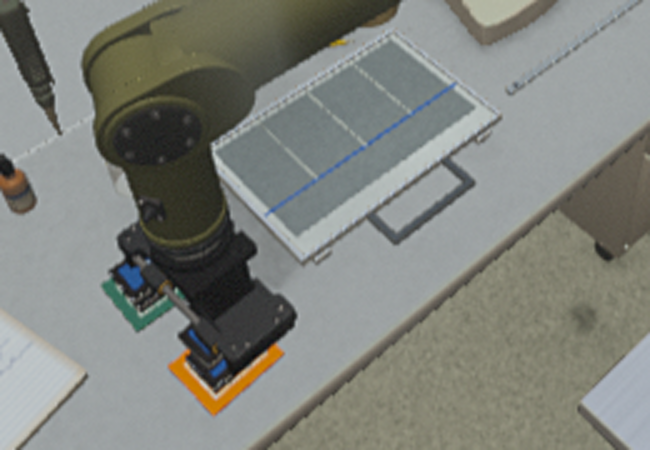

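Request:
drive_tool(
  moves="0.0015 0 0.01 0 -1; 0.0015 0 0.018 0 -1; 0.0015 0 0.025 0 -1; 0.0015 0 0.0275 0 -1; 0.0015 0 0.0275 0 -1; 0.0015 0 0.0275 0 0.5; 0.0015 0 0.0275 0 0.5; 0.0015 0 0.0275 0 0.5",
)

```text
time_s: 62.1
tool_pos: [0.4364, 0.4036, 0.03]
tool_rot: [180.0, -0.0, 93.3]
force: [0.4, 0.3, -0.2]
grip_width: 0.0631
```

Request:
drive_tool(
  moves="0 0 -0.04 0 0.5; 0 0 -0.08 0 0.5; 0 0 -0.12 0 0.5; -0.045 0 -0.14 0 0.6; -0.09 0.01 -0.14 0 0.6; -0.135 0.02 -0.14 0 0.6; -0.18 0.03 -0.14 0 0.6; -0.22 0.04 -0.14 0 0.6",
)

```text
time_s: 62.9
tool_pos: [0.4896, 0.1836, 0.17]
tool_rot: [179.9, 0.1, 93.3]
force: [0.1, -0.5, 0.8]
grip_width: 0.0695
```

```bash
python3 - <<'E'
from h import *
o=get_obs();s=[*o['tool_pos'],o['tool_rot'][2]];print(s,o['time_s'])
for c in('side','top'):
    p,d=snap(c,c[0]+'15.png')
    print([b for b in blobs(c,p,'sled',.04) if b[1]>.3],'outline',[b[:5] for k in('orange','green') for b in blobs(c,p,k,.004) if b[1]>.35 and b[0]<.6])
    P=cloud(c,d);m=(P[...,1]>.2)&(P[...,1]<.27)&(P[...,0]>.48)&(P[...,0]<.52);print('board z near/far',np.median(P[m][:,2]),np.median(P[(P[...,1]>.0)&(P[...,1]<.27)&(P[...,0]>.62)&(P[...,0]<.65)][:,2]))
cv2.imwrite('pics/s15c.png',cv2.resize(cv2.imread('pics/s15.png')[190:370,80:300],None,fx=3,fy=3,interpolation=cv2.INTER_CUBIC))
E
```

```text
[np.float64(0.4896020889099203), np.float64(0.18358976309671252), np.float64(0.1700285207304825), np.float64(93.28879026876487)] 62.9
[(0.4372, 0.4037, 54, 38, 5.2, [168.0, 316.0]), (0.5689, 0.4138, 54, 39, 0.2, [138.0, 286.0])] outline [(0.4349, 0.4047, 96, 81, 3.5), (0.5673, 0.4106, 95, 78, 0.7)]
board z near/far 0.3370729701133235 0.027395650994240517
[(0.4372, 0.4037, 54, 38, 4.6, [115.0, 240.0]), (0.5694, 0.4139, 54, 37, 0.3, [113.0, 201.0])] outline [(0.4027, 0.4066, 80, 14, 2.1), (0.5887, 0.4094, 92, 38, -1.7)]
board z near/far 0.572287194418656 0.030219611528774948
```

View pics/s15c.png

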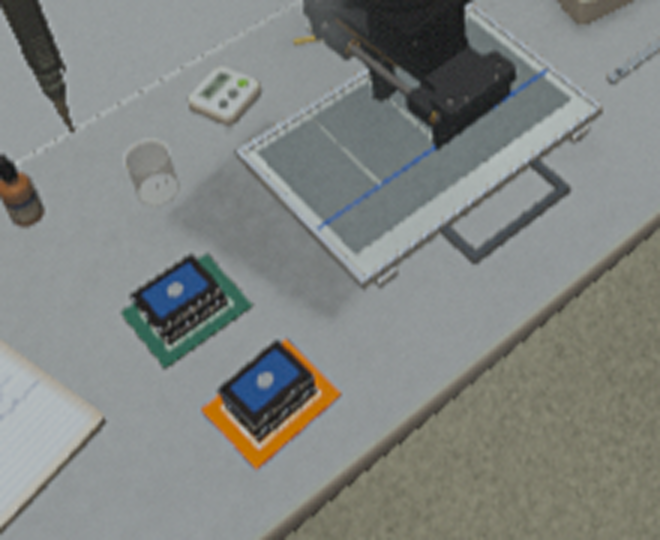

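Both piles are square and centred on their pads: green at about (178,295) in the crop, orange at (266,395). The board is level, and the beaker and timer have not moved.

```bash
python3 -c "
from cell import *
print(sign_off())"
```

```text
the job is handed in; nothing more can be done
None
```

The job is done and handed in at about 63 s of the 210 s allowed. All four sleds were tested on the board: two slid and are piled on the green pad, two stuck and are piled on the orange pad.

**Last checks, from both cameras:**

| Pile | Measured centre (m) | Pad centre (m) | Off by | Angle off the outline |
|---|---|---|---|---|
| Green (slid) | (0.569, 0.414) | (0.568, 0.411) | about 3 mm | under 1° |
| Orange (stuck) | (0.437, 0.4035) | (0.436, 0.4045) | about 1 mm | about 1–2° |

- **Within each pile:** the upper and lower sleds are about 2 mm apart or less.
- **Board:** the last clear depth reading, right after lowering, had its surface at 30 mm, which is level. The final check of its near edge was spoiled by the gripper in the way; the far edge still read 27–30 mm.
- **Other items:** the beaker and timer look untouched. The petri dish was not in the last picture I viewed, and I did not measure it again after the start.

**Problems on the way:**
- **Dropped flat grip:** one sled swung down in an off-centre grip and ended up standing on edge on the board. I gripped it again and tipped it flat before the test.
- **Microscope in the way:** two sleds lay under the eyepieces, so I pushed them clear with one finger before gripping them.
- **Sled moved by itself:** one sled already on the board shifted about 1 cm over the start line while the arm was elsewhere. I moved it back before raising the board.

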